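# Draw down a sprung instrument cover with four wing screws

### The arm

A 6-joint arm with a two-finger parallel gripper is mounted at the origin on the work surface. World frame = base frame: x ahead of the robot, y to its left, z up, the work surface at z = 0. Lengths are in m, angles in rad, forces in N, time in s.
With the tool pointing down it reaches from about 0.325 to 0.925 m from the base axis. Payload 3.1 kg.
Tool frame: the origin (TCP) lies midway between the tips of the shut fingers; the grasp point (between the pads) lies 19 mm behind it; z points along the fingers, x is the direction in which the jaws open and shut, and the axes are right-handed (so a half turn about z gives the same grasp; the last joint's range is limited). The gripper opens to 85 mm and grips with 20 to 120 N. Pads are 22 mm wide; open, the fingers measure 114 mm over their backs; the gripper's body (76 mm by 85 mm) begins 54 mm behind the grasp point. The pads swing forward as they close: fully open they stand 13 mm farther back than shut.
Start: joints at [1.116, 0.217, 1.613, -0, 1.311, -0.112], TCP at [0.21, 0.589, 0.231] pointing down, gripper open.
Joint ranges: [-2.75, 2.75], [-0.78, 2.1], [0.31, 2.55], [-1.13, 4.27], [0.13, 2.63], [-2.58, 2.58]. Speed limits (rad/s): [2.79, 2.79, 3.14, 3.14, 3.14, 3.14].

### API

Orientations are given as a 3x3 rotation matrix whose columns are the frame's x, y, z axes.
In Python, from bench import env, viewer, close_job gives the robot as it stands.
- The arm moves only by the tool drive_tool, never from a script. Its argument "increments" is a list of rows, each an object with "delta_pos": the shift along the tool's x, y, z in mm, a list of three; "twist": the turn about the tool's z in rad. In form: [{"delta_pos": [x, y, z], "twist": twist}, ...]. A call has 1 to 20 rows; each row is the pose to reach, as a shift and turn from the pose measured when the call began, along the tool's axes at that moment; what a row does not reach only later rows make up. A row lasts 1/12 s, in which the tool goes at most 41.7 mm and 7.16 degrees, less where a joint would pass 70% of its speed; a pose out of reach is approached as far as the arm can. A call with a gripper value outside its range is refused whole. "claw" is the finger opening in mm, from 0 to 85.4, set as the call begins (left out, the last holds). The fingers move at their own pace and stop on an object; "force" is the grip in N (left out, the last holds). Time passes only in rows, so rows that repeat a pose let the fingers close. It gives the time, the measured TCP pose, the force and the opening at its end, in the units of the state.
- env.read_state(): the state, without advancing time (a new reading comes with each control period).
- viewer.camera(name): name is "side" or "top"; returns a dict with "pixels" (384x512x3 uint8, blue, green, red), "fx", "fy", "cx", "cy" (pixels), "k1" (the pictures are not rectified: a ray, as slopes to the right and down, at radius r is drawn at 1 + k1 r^2 times it, then the intrinsics apply), "rvec" (rotation vector, rad) and "tvec" (3), from world to camera coordinates, as OpenCV has them. Camera axes: x right, y down, z forward; pixel columns grow to the right and rows downward; lengths in m; the calibration is good to about 2 mm. A picture is of the moment at which its call begins. There is no depth.
- close_job(): hands the job in, once; it reports no verdict.
The state is a dict: "time": time; "joint_pos": joint angles; "qvel": joint speeds; "effort": joint torques, N m; "tool_pos": TCP position; "tool_rot": TCP orientation; "contact_force": force on the tool from outside, world axes, zero at the start; "torque": the same for the moment, N m; "opening": opening from 0.0 (shut) to 1.0 (fully open).
Only numpy, scipy, OpenCV 4.12 (cv2) and the standard library are available. Lean on these libraries where they do the work, as an engineer would, in place of code of your own. Each camera call takes 0.05 s, during which the arm holds its last target.

### The job

The brass cover of the instrument stands up on its springs: draw it down onto its gasket with the four wing screws so that it seats flat. Go round twice: first turn each screw clockwise about an eighth of a turn, going from one corner to the diagonally opposite one and then the other two corners; then go round again and tighten each until it is properly snug. Feel for the resistance, do not overtighten, never let the cover go badly crooked, and leave the other things on the bench where they are.

Things in the scene. Friction and masses are not known exactly. Their poses are not given: they have to be found in the camera images.
- cover: Brass cover plate, 150 (x) by 120 (y) by 6 mm, 0.45 kg, low boss in the middle, on a fixed aluminium housing (190 by 160 mm, 42 mm high). Origin at the centre of its underside, z up. It starts level on four springs, 52 mm above the bench, and sinks 4 to 7 mm before it meets the gasket (not known better). Screws stand at x +-55, y +-40 mm; holes have 1 mm of play.
- screw_a: Steel wing screw by the cover's corner at -x, +y. Origin on its axis, at the underside of a round collar (23 mm across, 8 mm high) that starts 0.5 to 1.5 mm above the cover. On it stands one flat upright wing, 34 mm long along the screw's x, 10 mm thick along y, 8 to 42 mm above the origin. Clockwise from above tightens; it sinks 26 mm per full turn, axis fixed, and stays as left.
- wing_a (a point): Middle of screw a's wing, the place to pinch it, on the axis 32 mm above the collar's underside; x along the wing (at the start within 0.55 rad of the cover's x), y through its 10 mm thickness, z up.
- screw_a_turn (a joint): Turn of screw a since the start, rad, tightening positive; 1.1 to 2.2 in all. Running it, free or against the springs, takes 0.1 to 0.2 N m; once the cover seats (never before 1.08 rad) the torque climbs within 0.1 to 0.2 rad: 0.3 to 0.45 N m above the running torque is properly snug, over 0.6 N m above it is overtight.
- screw_b: Steel wing screw by the cover's corner at -x, -y. Origin on its axis, at the underside of a round collar (23 mm across, 8 mm high) that starts 0.5 to 1.5 mm above the cover. On it stands one flat upright wing, 34 mm long along the screw's x, 10 mm thick along y, 8 to 42 mm above the origin. Clockwise from above tightens; it sinks 26 mm per full turn, axis fixed, and stays as left.
- wing_b (a point): Middle of screw b's wing, the place to pinch it, on the axis 32 mm above the collar's underside; x along the wing (at the start within 0.55 rad of the cover's x), y through its 10 mm thickness, z up.
- screw_b_turn (a joint): Turn of screw b since the start, rad, tightening positive; 1.1 to 2.2 in all. Running it, free or against the springs, takes 0.1 to 0.2 N m; once the cover seats (never before 1.08 rad) the torque climbs within 0.1 to 0.2 rad: 0.3 to 0.45 N m above the running torque is properly snug, over 0.6 N m above it is overtight.
- screw_c: Steel wing screw by the cover's corner at +x, -y (opposite a). Origin on its axis, at the underside of a round collar (23 mm across, 8 mm high) that starts 0.5 to 1.5 mm above the cover. On it stands one flat upright wing, 34 mm long along the screw's x, 10 mm thick along y, 8 to 42 mm above the origin. Clockwise from above tightens; it sinks 26 mm per full turn, axis fixed, and stays as left.
- wing_c (a point): Middle of screw c's wing, the place to pinch it, on the axis 32 mm above the collar's underside; x along the wing (at the start within 0.55 rad of the cover's x), y through its 10 mm thickness, z up.
- screw_c_turn (a joint): Turn of screw c since the start, rad, tightening positive; 1.1 to 2.2 in all. Running it, free or against the springs, takes 0.1 to 0.2 N m; once the cover seats (never before 1.08 rad) the torque climbs within 0.1 to 0.2 rad: 0.3 to 0.45 N m above the running torque is properly snug, over 0.6 N m above it is overtight.
- screw_d: Steel wing screw by the cover's corner at +x, +y (opposite b). Origin on its axis, at the underside of a round collar (23 mm across, 8 mm high) that starts 0.5 to 1.5 mm above the cover. On it stands one flat upright wing, 34 mm long along the screw's x, 10 mm thick along y, 8 to 42 mm above the origin. Clockwise from above tightens; it sinks 26 mm per full turn, axis fixed, and stays as left.
- wing_d (a point): Middle of screw d's wing, the place to pinch it, on the axis 32 mm above the collar's underside; x along the wing (at the start within 0.55 rad of the cover's x), y through its 10 mm thickness, z up.
- screw_d_turn (a joint): Turn of screw d since the start, rad, tightening positive; 1.1 to 2.2 in all. Running it, free or against the springs, takes 0.1 to 0.2 N m; once the cover seats (never before 1.08 rad) the torque climbs within 0.1 to 0.2 rad: 0.3 to 0.45 N m above the running torque is properly snug, over 0.6 N m above it is overtight.
- screwdriver: Bystander, leave it alone: screwdriver, with wooden handle, 200 mm long, lying beside the housing. Origin at the centre of its underside.
- spur_gear: Bystander, leave it alone: spur gear, brass disc with a hub, 56 mm across, 18 mm high, beyond the housing. Origin at the centre of its underside.
- bearing_bracket: Bystander, leave it alone: bearing bracket, brass bracket 50 by 34 mm, 46 mm high, beyond the housing. Origin at the centre of its underside.
- marker_pen: Bystander, leave it alone: marker pen, white with blue cap, 125 mm long. Origin at the centre of its underside.
- calliper: Bystander, leave it alone: calliper, steel sliding calliper, 200 mm long, flat on the bench. Origin at the centre of its underside.
- oil_jar: Bystander, leave it alone: oil jar, amber glass jar, 48 mm across, 70 mm high. Origin at the centre of its underside.
- hardwood_block: Bystander, leave it alone: hardwood block, 90 by 50 by 30 mm. Origin at the centre of its underside.
- steel_rule: Bystander, leave it alone: steel rule, 150 by 24 by 4 mm, flat on the bench. Origin at the centre of its underside.
Things that resemble listed ones, but are neither listed nor needed, are in the scene too. What is shaped like the cover but purple or turquoise is not meant.

How it is judged:
By the outcome, as a careful person would: the job done as asked, in the order asked, and still so for the second after the job is handed in, with the robot touching nothing.
It also fails if it takes over 72 s, if anything falls off the work surface, if the arm or the gripper's body presses on something with over 40 N, if the wrist force passes 120 N, or if a joint passes its speed limit or range.

## Working session

There is one attempt and no reset: what is moved stays moved. The work goes in short steps, Python scripts to look and compute and a tool call to move; the robot and the scene stay as the last step left them, time stands still between calls to the robot, and variables do not carry over. Pictures are saved under pics/ and viewed, and the job is handed in when it is done.

Besides the shell and the picture viewer there is one more tool, called after ">>>" by a JSON object that holds its "op" and its "data", one argument or row to a line. drive_tool: Moves the arm, as the interface text tells. Its arguments: {"type":"object","properties":{"increments":{"type":"array","items":{"type":"object","properties":{"delta_pos":{"type":"array","items":{"type":"number"}},"twist":{"type":"number"}}}},"claw":{"type":"number"},"force":{"type":"number"}},"required":["increments"]}

```bash
ls; mkdir -p pics; python3 - <<'E'
from bench import env, viewer
import cv2,numpy as np
s=env.read_state()
for k,v in s.items(): print(k,np.round(v,4).tolist())
for n in("top","side"):
    c=viewer.camera(n); cv2.imwrite(f"pics/{n}0.png",c["pixels"])
    print(n,{k:np.array(v).tolist() for k,v in c.items() if k!="pixels"})
E
```

```text
pics
time 0.0
joint_pos [1.1158, 0.2178, 1.615, -0.0, 1.3113, -0.1122]
qvel [-0.0001, -0.0005, 0.0011, -0.0011, 0.0015, 0.0008]
effort [-0.0002, -39.6858, -30.3847, -0.0002, 0.0095, 0.0]
tool_pos [0.2097, 0.5879, 0.2299]
tool_rot [[0.3361, 0.9418, -0.001], [0.9418, -0.3361, -0.0022], [-0.0024, -0.0002, -1.0]]
contact_force [0.5804, -0.1449, 0.4132]
torque [-0.0702, -0.0051, 0.0587]
opening 1.0025
top {'fx': 476.77843802699215, 'fy': 476.77843802699215, 'cx': 259.4261871009326, 'cy': 195.90698045927272, 'k1': 0.014779396503363545, 'rvec': [2.1384932812863333, -2.154396437772617, 0.12836151074045532], 'tvec': [0.01215082937121203, 0.4631193995049791, 1.444840786562921]}
side {'fx': 377.40995015569086, 'fy': 377.40995015569086, 'cx': 252.37852695521266, 'cy': 186.7581982573334, 'k1': 0.008775124666874736, 'rvec': [2.4529779584437774, -0.13743062090167052, 0.05712790266464577], 'tvec': [-0.470676621827164, 0.09401770482136082, 1.091437283279523]}
```

View pics/top0.png

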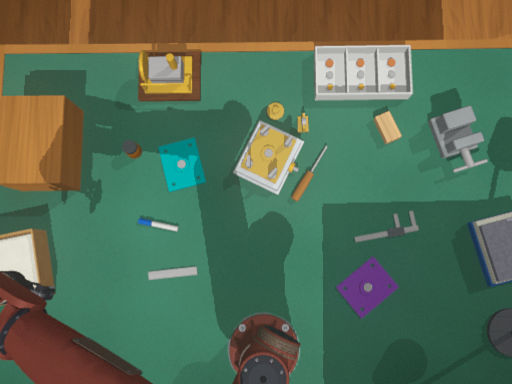

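View pics/side0.png

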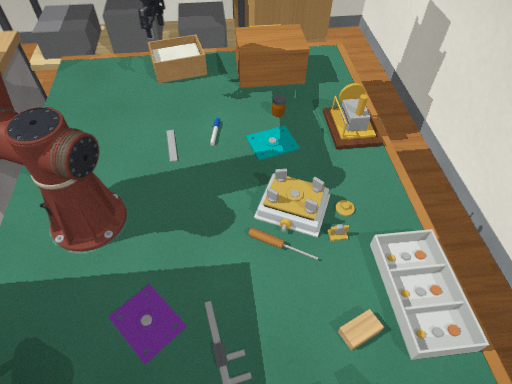

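```bash
python3 - <<'E'
import cv2
a=cv2.imread("pics/top0.png")[110:205,225:335]; cv2.imwrite("pics/topc.png",cv2.resize(a,None,fx=7,fy=6.3*7/6.3*1.0 if 0 else 6,interpolation=cv2.INTER_CUBIC) if 0 else cv2.resize(a,None,fx=6,fy=6,interpolation=cv2.INTER_CUBIC))
a=cv2.imread("pics/side0.png")[160:245,245:345]; cv2.imwrite("pics/sidec.png",cv2.resize(a,None,fx=7,fy=7,interpolation=cv2.INTER_CUBIC))
E
```

```text
(no output)
```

View pics/topc.png

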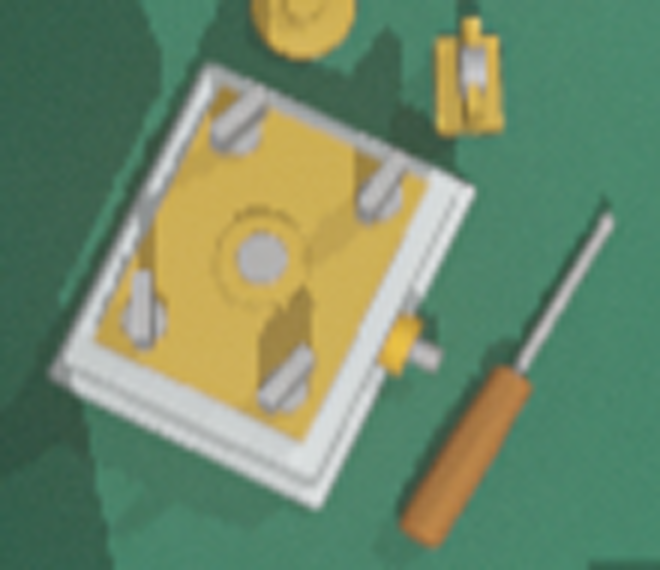

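View pics/sidec.png

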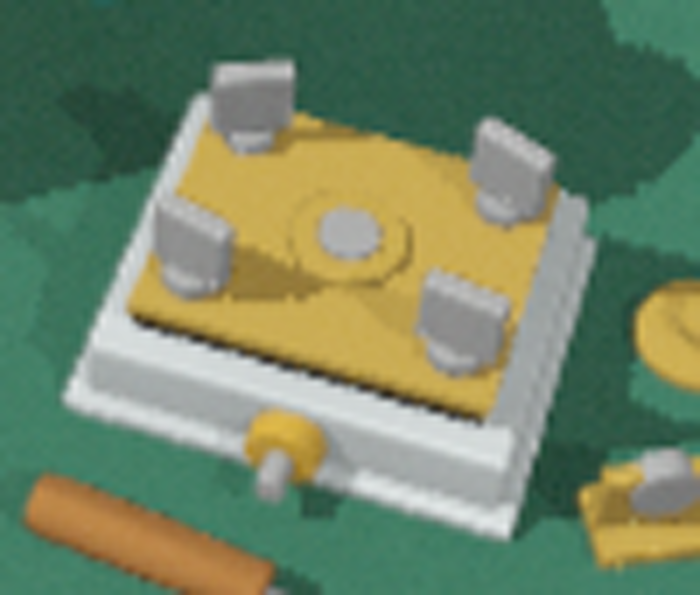

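```bash
python3 - <<'E'
import cv2,numpy as np
def tiles(n,cs,out,h=14,f=20):
    a=cv2.imread(n); L=[]
    for (u,v) in cs:
        p=cv2.resize(a[v-h:v+h,u-h:u+h],None,fx=f/2*1.4,fy=f/2*1.4,interpolation=cv2.INTER_CUBIC)
        for k in range(0,2*h,4):
            x=int(k*f/2*1.4); cv2.putText(p,str(u-h+k),(x,10),0,.35,(0,0,255)); cv2.putText(p,str(v-h+k),(0,x+10),0,.35,(255,0,0)); cv2.line(p,(x,0),(x,4),(0,0,255)); cv2.line(p,(0,x),(4,x),(255,0,0))
        L.append(p[:296,:396])
    cv2.imwrite(out,np.vstack([np.hstack(L[:2]),np.hstack(L[2:])]))
tiles("pics/top0.png",[(265,130),(289,141),(249,161),(273,173)],"pics/t1.png",h=10)
tiles("pics/side0.png",[(281,175),(318,184),(272,195),(311,206)],"pics/s1.png",h=10)
E
```

```text
(no output)
```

View pics/t1.png

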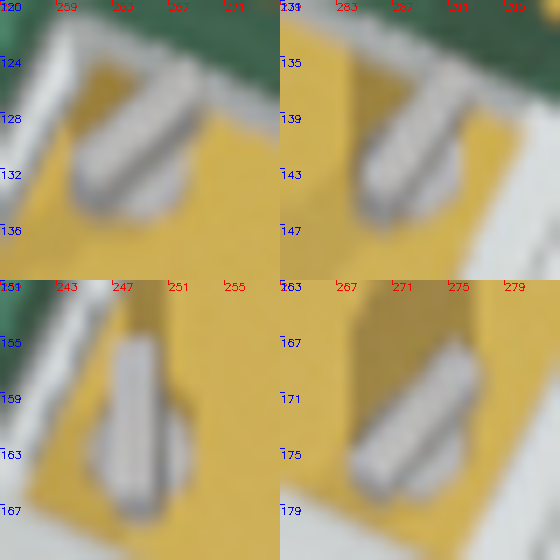

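View pics/s1.png

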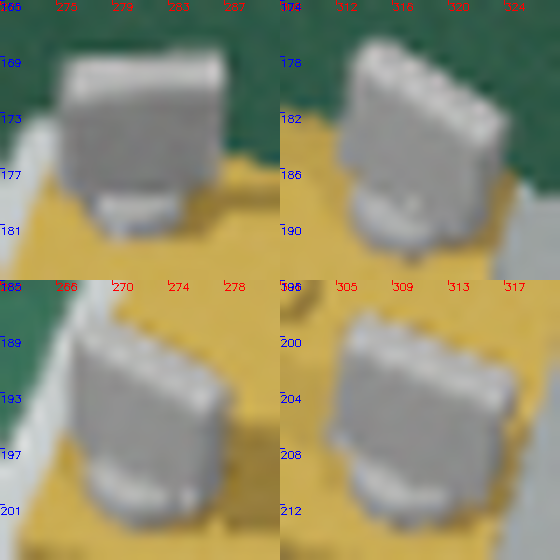

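```bash
cat > h.py <<'E'
import numpy as np,cv2
CAM={'top':dict(f=476.77843802699215,cx=259.4261871009326,cy=195.90698045927272,k1=0.014779396503363545,r=[2.1384932812863333,-2.154396437772617,0.12836151074045532],t=[0.01215082937121203,0.4631193995049791,1.444840786562921]),
'side':dict(f=377.40995015569086,cx=252.37852695521266,cy=186.7581982573334,k1=0.008775124666874736,r=[2.4529779584437774,-0.13743062090167052,0.05712790266464577],t=[-0.470676621827164,0.09401770482136082,1.091437283279523])}
def K(c): return np.array([[c['f'],0,c['cx']],[0,c['f'],c['cy']],[0,0,1.]])
def proj(n,P):
    c=CAM[n]; return cv2.projectPoints(np.float64(P).reshape(-1,1,3),np.array(c['r']),np.array(c['t']),K(c),np.array([c['k1'],0,0,0,0.]))[0].reshape(-1,2)
def ray(n,uv):
    c=CAM[n]; q=cv2.undistortPoints(np.float64(uv).reshape(-1,1,2),K(c),np.array([c['k1'],0,0,0,0.])).reshape(2)
    R=cv2.Rodrigues(np.array(c['r']))[0]; return -R.T@c['t'], R.T@np.array([q[0],q[1],1])
def onz(n,uv,z):
    o,d=ray(n,uv); return o+d*(z-o[2])/d[2]
def tri(a,b):
    o1,d1=ray('top',a);o2,d2=ray('side',b); M=np.stack([d1,-d2],1); s=np.linalg.lstsq(M,o2-o1,rcond=None)[0]
    p,q=o1+d1*s[0],o2+d2*s[1]; return (p+q)/2,np.linalg.norm(p-q)
E
python3 - <<'E'
from h import *
T={'FL':((255,120),(185,70),(88,163)),'FR':((279,131),(180,70),(98,180)),'NL':((239,151),(137,58),(133,210)),'NR':((263,163),(175,70),(92,180))}
S={'NL':((271,165),(68,82),(222,68)),'FL':((308,174),(90,55),(212,125)),'NR':((262,185),(88,60),(220,115)),'FR':((301,196),(80,55),(225,110))}
px=lambda o,e:np.array(o)+np.array(e)/14-.5
pts={}
for k in T:
    o,a,b=T[k];a,b=px(o,a),px(o,b);m=(a+b)/2
    o,c,d=S[k];c,d=px(o,c),px(o,d)
    P,e=tri(m,(c+d)/2); Z=.101
    A,B=onz('top',a,Z),onz('top',b,Z);C,D=onz('side',c,Z),onz('side',d,Z)
    print(k,'tri',(P*1e3).round(1),'gap',round(e*1e3,1),'top',((A+B)*500).round(1)[:2],'yaw',np.degrees(np.arctan2(*(A-B)[1::-1])).round(1),np.linalg.norm(A-B).round(4),'side',((C+D)*500).round(1)[:2],np.degrees(np.arctan2(*(D-C)[1::-1])).round(1),np.linalg.norm(C-D).round(4))
    pts[k]=((A+B)/2+(C+D)/2)[:2]/2
for a,b in(('FL','FR'),('NL','NR'),('FL','NL'),('FR','NR'),('FL','NR'),('FR','NL')): v=pts[a]-pts[b]; print(a,b,np.linalg.norm(v).round(4),np.degrees(np.arctan2(v[1],v[0])).round(1))
m={'FL':(55,40),'FR':(55,-40),'NL':(-55,40),'NR':(-55,-40)}
Q=np.array([m[k] for k in pts])/1e3;X=np.array(list(pts.values()));c=X.mean(0);H=Q.T@(X-c);th=np.arctan2(H[0,1]-H[1,0],H[0,0]+H[1,1]);R=np.array([[np.cos(th),-np.sin(th)],[np.sin(th),np.cos(th)]])
print(c,np.degrees(th));F=c+Q@R.T;print(dict(zip(pts,F.round(4).tolist())),(X-F).round(4).tolist())
E
```

```text
FL tri [659.1  -8.  100.9] gap 1.6 top [660.  -8.] yaw -45.9 0.0292 side [658.2  -8.2] -45.7 0.0289
FR tri [623.3 -80.  100.9] gap 0.5 top [623.5 -80. ] yaw -36.8 0.0298 side [623.  -80.1] -32.8 0.0295
NL tri [560.8  40.7 101.1] gap 1.7 top [561.8  40.7] yaw -1.7 0.0329 side [560.   40.6] 0.7 0.032
NR tri [526.3 -30.1  98. ] gap 1.9 top [526.8 -30.1] yaw -37.2 0.0295 side [524.8 -32.6] -34.8 0.0288
FL FR 0.0804 63.5
NL NR 0.0801 64.0
FL NL 0.1096 -26.4
FR NR 0.109 -26.6
FL NR 0.1353 9.9
FR NL 0.1359 -62.7
[ 0.59224121 -0.01972016] -26.393031660683057
{'FL': [0.6593, -0.0083], 'FR': [0.6237, -0.08], 'NL': [0.5608, 0.0406], 'NR': [0.5252, -0.0311]} [[-0.0002, 0.0002], [-0.0005, -0.0001], [0.0001, 0.0001], [0.0006, -0.0003]]
```

```bash
cat >> h.py <<'E'
W={'FL':(.6593,-.0083,-45.9),'FR':(.6237,-.0800,-35.5),'NL':(.5608,.0406,-0.8),'NR':(.5252,-.0311,-36.3)}
def goto(k,z,turn=0.,vis=True):
    """tool-frame mm and twist to stand over wing k at TCP z, screw already turned by turn rad"""
    from bench import env
    s=env.read_state(); R=np.array(s['tool_rot']); x,y,yw=W[k]
    d=R.T@(np.array([x,y,z])-s['tool_pos'])*1e3
    ty=np.radians(yw+90)-turn; cy=np.arctan2(R[1,0],R[0,0]); tw=(cy-ty+np.pi)%(2*np.pi)-np.pi
    print(k,'delta',d.round(1).tolist(),'twist',round(tw,3),'t',round(s['time'],2)); show(s)
def show(s=None):
    from bench import env
    s=s or env.read_state(); R=np.array(s['tool_rot'])
    print('pos',np.round(s['tool_pos'],4),'yaw',round(np.degrees(np.arctan2(R[1,0],R[0,0])),2),'F',np.round(s['contact_force'],1),'M',np.round(s['torque'],3),'op',round(s['opening']*85.4,1),'j6',round(s['joint_pos'][5],2))
E
python3 -c "
from h import *
goto('FL',.15)"
```

```text
FL delta [-410.2, 623.9, 80.8] twist 0.458 t 0.1
pos [0.2097 0.5879 0.23  ] yaw 70.36 F [ 0.6 -0.5 -0.4] M [0.004 0.063 0.004] op 85.2 j6 -0.11
```

>>> {"op": "drive_tool", "data": {
  "increments": [
    {"delta_pos": [-410,624,81],"twist": 0.458},
    {"delta_pos": [-410,624,81],"twist": 0.458},
    {"delta_pos": [-410,624,81],"twist": 0.458},
    {"delta_pos": [-410,624,81],"twist": 0.458},
    {"delta_pos": [-410,624,81],"twist": 0.458},
    {"delta_pos": [-410,624,81],"twist": 0.458},
    {"delta_pos": [-410,624,81],"twist": 0.458},
    {"delta_pos": [-410,624,81],"twist": 0.458},
    {"delta_pos": [-410,624,81],"twist": 0.458},
    {"delta_pos": [-410,624,81],"twist": 0.458},
    {"delta_pos": [-410,624,81],"twist": 0.458},
    {"delta_pos": [-410,624,81],"twist": 0.458},
    {"delta_pos": [-410,624,81],"twist": 0.458},
    {"delta_pos": [-410,624,81],"twist": 0.458},
    {"delta_pos": [-410,624,81],"twist": 0.458},
    {"delta_pos": [-410,624,81],"twist": 0.458},
    {"delta_pos": [-410,624,81],"twist": 0.458},
    {"delta_pos": [-410,624,81],"twist": 0.458},
    {"delta_pos": [-410,624,81],"twist": 0.458},
    {"delta_pos": [-410,624,81],"twist": 0.458}
  ],
  "claw": 30,
  "force": 80
}}

```text
time: 1.77
tool_pos: [0.6598, -0.0103, 0.1484]
tool_rot: [[0.721, 0.693, -0.003], [0.693, -0.721, -0.002], [-0.003, -0.001, -1.0]]
contact_force: [0.2, 0.0, 0.2]
opening: 0.353
```

```bash
python3 -c "
from h import *
goto('FL',.072)"
```

```text
FL delta [1.3, -1.8, 76.4] twist -0.003 t 1.77
pos [ 0.6598 -0.0103  0.1484] yaw 43.9 F [0.2 0.  0.2] M [ 0.015  0.028 -0.04 ] op 30.1 j6 -0.89
```

>>> {"op": "drive_tool", "data": {
  "increments": [
    {"delta_pos": [1.3,-1.8,25],"twist": 0},
    {"delta_pos": [1.3,-1.8,52],"twist": 0},
    {"delta_pos": [1.3,-1.8,76],"twist": 0},
    {"delta_pos": [1.3,-1.8,76],"twist": 0}
  ]
}}

```text
time: 2.1
tool_pos: [0.653, -0.0061, 0.0659]
tool_rot: [[0.719, 0.694, -0.016], [0.694, -0.72, 0.0], [-0.011, -0.011, -1.0]]
contact_force: [-1.1, -0.3, -0.8]
opening: 0.352
```

```bash
python3 - <<'E'
from h import *
goto('FL',.072)
from bench import viewer
a=viewer.camera('top')['pixels'][90:190,210:330]; b=viewer.camera('side')['pixels'][120:240,250:370]
cv2.imwrite('pics/g1.png',np.hstack([cv2.resize(a,(480,400),interpolation=cv2.INTER_CUBIC)[:,40:400],cv2.resize(b,(400,400),interpolation=cv2.INTER_CUBIC)]))
E
```

```text
FL delta [2.9, 5.9, -6.2] twist -0.002 t 2.1
pos [ 0.653  -0.0061  0.0659] yaw 43.99 F [-1.1 -0.3 -0.8] M [-0.007  0.08   0.001] op 30.0 j6 -0.88
```

View pics/g1.png

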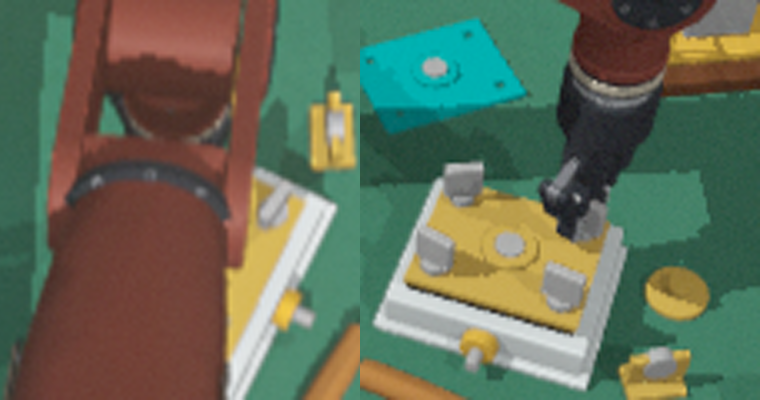

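```bash
python3 -c "
from h import *
goto('FL',.072)"
```

```text
FL delta [0.4, 2.5, -0.8] twist -0.002 t 2.2
pos [ 0.6573 -0.0067  0.0712] yaw 43.99 F [0.4 0.4 0.9] M [-0.025  0.041 -0.022] op 29.8 j6 -0.88
```

>>> {"op": "drive_tool", "data": {
  "increments": [
    {"delta_pos": [0.4,2.5,-1],"twist": 0},
    {"delta_pos": [0.4,2.5,-1],"twist": 0}
  ]
}}

```text
time: 2.37
tool_pos: [0.6611, -0.0079, 0.075]
tool_rot: [[0.719, 0.695, -0.002], [0.695, -0.719, -0.001], [-0.003, -0.001, -1.0]]
contact_force: [0.2, 0.6, 1.0]
opening: 0.351
```

```bash
python3 -c "
from h import *
goto('FL',.072)"
```

```text
FL delta [-1.6, -1.0, 3.0] twist -0.001 t 2.37
pos [ 0.6611 -0.0079  0.075 ] yaw 44.03 F [0.2 0.6 1. ] M [ 0.013  0.06  -0.021] op 30.0 j6 -0.88
```

>>> {"op": "drive_tool", "data": {
  "increments": [
    {"delta_pos": [-1.6,-1,3],"twist": 0},
    {"delta_pos": [-1.6,-1,3],"twist": 0},
    {"delta_pos": [-1.6,-1,3],"twist": 0}
  ]
}}

```text
time: 2.62
tool_pos: [0.6599, -0.0083, 0.0732]
tool_rot: [[0.719, 0.695, -0.001], [0.695, -0.719, -0.001], [-0.002, 0.001, -1.0]]
contact_force: [0.3, 0.6, 0.1]
opening: 0.35
```

```bash
python3 -c "
from h import *
goto('FL',.072)"
```

```text
FL delta [-0.4, -0.4, 1.2] twist -0.001 t 2.62
pos [ 0.6599 -0.0083  0.0732] yaw 44.03 F [0.3 0.6 0.1] M [-0.055  0.009  0.051] op 29.9 j6 -0.89
```

Good. Close.

>>> {"op": "drive_tool", "data": {
  "increments": [
    {"delta_pos": [-0.4,-0.4,1],"twist": 0},
    {"delta_pos": [-0.4,-0.4,1],"twist": 0},
    {"delta_pos": [-0.4,-0.4,1],"twist": 0},
    {"delta_pos": [-0.4,-0.4,1],"twist": 0},
    {"delta_pos": [-0.4,-0.4,1],"twist": 0}
  ],
  "claw": 0,
  "force": 90
}}

```text
time: 3.03
tool_pos: [0.6596, -0.0083, 0.0728]
tool_rot: [[0.719, 0.695, -0.0], [0.695, -0.719, -0.001], [-0.001, 0.001, -1.0]]
contact_force: [-1.4, -0.3, 4.2]
opening: 0.096
```

```bash
python3 -c "
from h import *
goto('FL',.072)
from bench import env
print(np.round(env.read_state()['effort'],3))"
```

```text
FL delta [-0.2, -0.2, 0.8] twist -0.002 t 3.03
pos [ 0.6596 -0.0083  0.0728] yaw 44.01 F [-1.4 -0.3  4.2] M [ 0.084  0.285 -0.108] op 8.2 j6 -0.89
[ -0.064 -42.828 -25.533  -0.098  -0.489  -0.108]
```

>>> {"op": "drive_tool", "data": {
  "increments": [
    {"delta_pos": [0,0,0.4],"twist": 0.1},
    {"delta_pos": [0,0,0.8],"twist": 0.2},
    {"delta_pos": [0,0,1.2],"twist": 0.3},
    {"delta_pos": [0,0,1.6],"twist": 0.4},
    {"delta_pos": [0,0,2.1],"twist": 0.5},
    {"delta_pos": [0,0,2.5],"twist": 0.6},
    {"delta_pos": [0,0,2.9],"twist": 0.7},
    {"delta_pos": [0,0,3.3],"twist": 0.8},
    {"delta_pos": [0,0,3.3],"twist": 0.8},
    {"delta_pos": [0,0,3.3],"twist": 0.8}
  ]
}}

```text
time: 3.87
tool_pos: [0.6589, -0.0086, 0.0696]
tool_rot: [[1.0, -0.029, -0.002], [-0.03, -1.0, -0.002], [-0.002, 0.002, -1.0]]
contact_force: [-3.6, -0.6, 5.1]
opening: 0.1
```

```bash
python3 -c "
from h import *
goto('FL',.069,.785)
from bench import env
print(np.round(env.read_state()['effort'],3))"
```

```text
FL delta [0.4, -0.3, 0.6] twist -0.014 t 3.87
pos [ 0.6589 -0.0086  0.0696] yaw -1.69 F [-3.6 -0.6  5.1] M [-0.091  0.613 -0.177] op 8.5 j6 -0.09
[  0.667 -42.99  -26.416   0.24   -1.069  -0.046]
```

>>> {"op": "drive_tool", "data": {
  "increments": [
    {"delta_pos": [0,0,0],"twist": 0},
    {"delta_pos": [0,0,0],"twist": 0},
    {"delta_pos": [0,0,0],"twist": 0},
    {"delta_pos": [0,0,-30],"twist": 0},
    {"delta_pos": [0,0,-65],"twist": 0}
  ],
  "claw": 30
}}

```text
time: 4.28
tool_pos: [0.6556, -0.008, 0.1302]
tool_rot: [[1.0, -0.029, -0.011], [-0.029, -1.0, -0.0], [-0.011, 0.001, -1.0]]
contact_force: [0.4, 1.0, 0.3]
opening: 0.353
```

```bash
python3 - <<'E'
from h import *
from bench import viewer
goto('NR',.125)
b=viewer.camera('side')['pixels'][140:240,240:360]
cv2.imwrite('pics/g2.png',cv2.resize(b,(720,600),interpolation=cv2.INTER_CUBIC))
E
```

```text
NR delta [-129.6, 26.9, 6.7] twist -0.966 t 4.28
pos [ 0.6556 -0.008   0.1302] yaw -1.65 F [0.4 1.  0.3] M [0.021 0.004 0.025] op 30.1 j6 -0.09
```

View pics/g2.png

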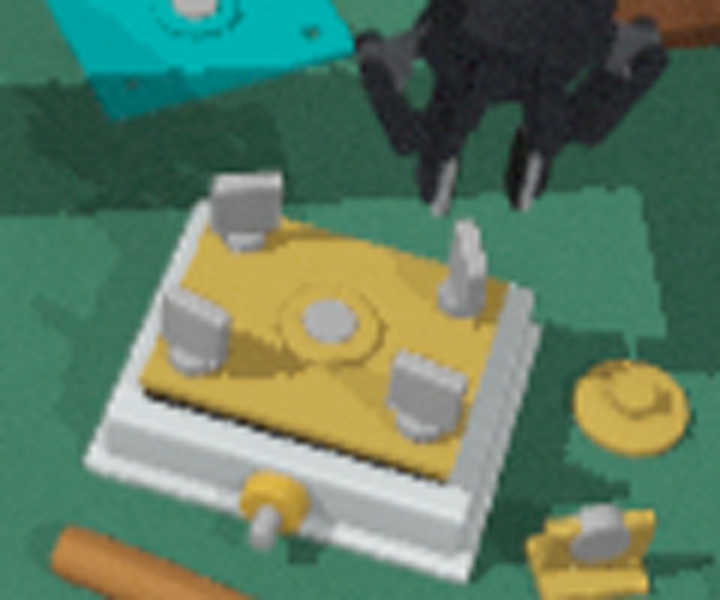

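>>> {"op": "drive_tool", "data": {
  "increments": [
    {"delta_pos": [-30,7,-5],"twist": -0.12},
    {"delta_pos": [-65,13,-5],"twist": -0.24},
    {"delta_pos": [-100,20,0],"twist": -0.36},
    {"delta_pos": [-130,27,7],"twist": -0.48},
    {"delta_pos": [-130,27,7],"twist": -0.6},
    {"delta_pos": [-130,27,7],"twist": -0.72},
    {"delta_pos": [-130,27,7],"twist": -0.84},
    {"delta_pos": [-130,27,7],"twist": -0.966},
    {"delta_pos": [-130,27,7],"twist": -0.966},
    {"delta_pos": [-130,27,7],"twist": -0.966}
  ]
}}

```text
time: 5.17
tool_pos: [0.5324, -0.0319, 0.1342]
tool_rot: [[0.594, 0.804, 0.008], [0.805, -0.594, -0.003], [0.002, 0.008, -1.0]]
contact_force: [0.3, -0.0, -0.0]
opening: 0.35
```

```bash
python3 -c "
from h import *
goto('NR',.0725)"
```

```text
NR delta [-3.8, -6.7, 61.6] twist -0.002 t 5.17
pos [ 0.5324 -0.0319  0.1342] yaw 53.56 F [ 0.3 -0.  -0. ] M [ 0.043 -0.014 -0.02 ] op 29.9 j6 -1.13
```

>>> {"op": "drive_tool", "data": {
  "increments": [
    {"delta_pos": [-4,-6,15],"twist": 0},
    {"delta_pos": [-4,-6,35],"twist": 0},
    {"delta_pos": [-4,-6,52],"twist": 0},
    {"delta_pos": [-4,-6,61],"twist": 0},
    {"delta_pos": [-4,-6,61],"twist": 0},
    {"delta_pos": [-4,-6,61],"twist": 0},
    {"delta_pos": [-4,-6,61],"twist": 0}
  ]
}}

```text
time: 5.75
tool_pos: [0.5267, -0.0319, 0.0741]
tool_rot: [[0.594, 0.804, 0.01], [0.804, -0.594, -0.003], [0.003, 0.009, -1.0]]
contact_force: [-0.1, -0.3, 0.1]
opening: 0.353
```

```bash
python3 -c "
from h import *
goto('NR',.0725)"
```

```text
NR delta [-0.3, -1.7, 1.6] twist -0.003 t 5.75
pos [ 0.5267 -0.0319  0.0741] yaw 53.53 F [-0.1 -0.3  0.1] M [ 0.026 -0.034 -0.019] op 30.1 j6 -1.13
```

>>> {"op": "drive_tool", "data": {
  "increments": [
    {"delta_pos": [-0.3,-1.7,1.5],"twist": 0},
    {"delta_pos": [-0.3,-1.7,1.5],"twist": 0},
    {"delta_pos": [-0.3,-1.7,1.5],"twist": 0},
    {"delta_pos": [-0.3,-1.7,1.5],"twist": 0},
    {"delta_pos": [-0.3,-1.7,1.5],"twist": 0}
  ],
  "claw": 0
}}

```text
time: 6.17
tool_pos: [0.5262, -0.0313, 0.0741]
tool_rot: [[0.595, 0.804, 0.012], [0.804, -0.595, -0.003], [0.004, 0.011, -1.0]]
contact_force: [-0.9, 0.1, 5.7]
opening: 0.097
```

```bash
python3 -c "
from h import *
goto('NR',.0725)
from bench import env
print(np.round(env.read_state()['effort'],3))"
```

```text
NR delta [-0.5, -0.9, 1.6] twist -0.003 t 6.17
pos [ 0.5262 -0.0313  0.0741] yaw 53.5 F [-0.9  0.1  5.7] M [ 0.052  0.286 -0.119] op 8.3 j6 -1.13
[ 5.4000e-02 -3.0747e+01 -2.3459e+01 -1.1000e-02 -5.3000e-01 -1.1300e-01]
```

>>> {"op": "drive_tool", "data": {
  "increments": [
    {"delta_pos": [0,0,0.4],"twist": 0.1},
    {"delta_pos": [0,0,0.8],"twist": 0.2},
    {"delta_pos": [0,0,1.2],"twist": 0.3},
    {"delta_pos": [0,0,1.6],"twist": 0.4}
  ]
}}

```text
time: 6.5
tool_pos: [0.5257, -0.0317, 0.0727]
tool_rot: [[0.863, 0.506, 0.01], [0.506, -0.863, -0.005], [0.007, 0.009, -1.0]]
contact_force: [-1.8, -1.9, 0.7]
opening: 0.093
```

```bash
python3 -c "
from h import *
goto('NR',.0692,.785)
from bench import env
print(np.round(env.read_state()['effort'],3))"
```

```text
NR delta [-0.1, -0.8, 3.5] twist 0.378 t 6.5
pos [ 0.5257 -0.0317  0.0727] yaw 30.37 F [-1.8 -1.9  0.7] M [-0.319  0.371  0.137] op 8.0 j6 -0.72
[  0.717 -33.168 -25.324   0.611  -0.549  -0.659]
```

>>> {"op": "drive_tool", "data": {
  "increments": [
    {"delta_pos": [0,-0.5,0.4],"twist": 0.1},
    {"delta_pos": [0,-0.5,0.9],"twist": 0.2},
    {"delta_pos": [0,-0.5,1.3],"twist": 0.3},
    {"delta_pos": [0,-0.5,1.7],"twist": 0.39},
    {"delta_pos": [0,-0.5,1.7],"twist": 0.39},
    {"delta_pos": [0,-0.5,1.7],"twist": 0.39}
  ]
}}

```text
time: 7.0
tool_pos: [0.525, -0.032, 0.0711]
tool_rot: [[0.99, 0.142, 0.009], [0.142, -0.99, -0.006], [0.009, 0.007, -1.0]]
contact_force: [-2.7, -3.0, 1.2]
opening: 0.102
```

```bash
python3 -c "
from h import *
goto('NR',.0692,.785)"
```

```text
NR delta [0.3, -0.8, 1.9] twist -0.01 t 7.0
pos [ 0.525  -0.032   0.0711] yaw 8.16 F [-2.7 -3.   1.2] M [-0.622  0.56  -0.092] op 8.7 j6 -0.33
```

>>> {"op": "drive_tool", "data": {
  "increments": [
    {"delta_pos": [0,0,0],"twist": 0},
    {"delta_pos": [0,0,0],"twist": 0},
    {"delta_pos": [0,0,0],"twist": 0},
    {"delta_pos": [0,0,-30],"twist": 0},
    {"delta_pos": [0,0,-60],"twist": 0},
    {"delta_pos": [0,0,-60],"twist": 0}
  ],
  "claw": 30
}}

```text
time: 7.5
tool_pos: [0.5294, -0.0321, 0.1373]
tool_rot: [[0.99, 0.143, 0.021], [0.143, -0.99, -0.007], [0.02, 0.01, -1.0]]
contact_force: [1.3, -0.5, 1.4]
opening: 0.352
```

```bash
python3 -c "
from h import *
goto('NL',.13)"
```

```text
NL delta [41.3, -67.5, 7.4] twist -1.414 t 7.5
pos [ 0.5294 -0.0321  0.1373] yaw 8.21 F [ 1.3 -0.5  1.4] M [ 0.024 -0.008 -0.017] op 30.0 j6 -0.33
```

```bash
python3 -c "
from h import *
from bench import viewer,env
for i in range(6):
  viewer.camera('top'); print(np.round(env.read_state()['tool_rot'],4)[:,2])
goto('NL',.13)"
```

```text
[ 0.0187 -0.007  -0.9998]
[ 0.0143 -0.0062 -0.9999]
[ 0.0107 -0.0056 -0.9999]
[ 0.0085 -0.0053 -1.    ]
[ 0.0072 -0.0051 -1.    ]
[ 0.0066 -0.0051 -1.    ]
NL delta [47.4, -65.8, -0.6] twist -1.414 t 7.8
pos [ 0.5232 -0.0313  0.1295] yaw 8.17 F [ 0.4 -0.7 -0.2] M [-0.004  0.055 -0.008] op 30.2 j6 -0.33
```

>>> {"op": "drive_tool", "data": {
  "increments": [
    {"delta_pos": [10,-16,-3],"twist": -0.12},
    {"delta_pos": [20,-33,-3],"twist": -0.24},
    {"delta_pos": [30,-49,-1],"twist": -0.36},
    {"delta_pos": [40,-60,-1],"twist": -0.48},
    {"delta_pos": [47.4,-65.8,-1],"twist": -0.6},
    {"delta_pos": [47.4,-65.8,-1],"twist": -0.72},
    {"delta_pos": [47.4,-65.8,-1],"twist": -0.84},
    {"delta_pos": [47.4,-65.8,-1],"twist": -0.96},
    {"delta_pos": [47.4,-65.8,-1],"twist": -1.08},
    {"delta_pos": [47.4,-65.8,5],"twist": -1.2},
    {"delta_pos": [47.4,-65.8,10],"twist": -1.32},
    {"delta_pos": [47.4,-65.8,16],"twist": -1.414},
    {"delta_pos": [47.4,-65.8,20],"twist": -1.414},
    {"delta_pos": [47.4,-65.8,20],"twist": -1.414},
    {"delta_pos": [47.4,-65.8,20],"twist": -1.414},
    {"delta_pos": [47.4,-65.8,20],"twist": -1.414}
  ]
}}

```text
time: 9.13
tool_pos: [0.5608, 0.0406, 0.1092]
tool_rot: [[0.016, 1.0, 0.006], [1.0, -0.016, -0.005], [-0.005, 0.006, -1.0]]
contact_force: [-0.0, -0.3, -0.6]
opening: 0.348
```

```bash
python3 -c "
from h import *
goto('NL',.0725)"
```

```text
NL delta [0.2, -0.3, 36.7] twist -0.002 t 9.13
pos [0.5608 0.0406 0.1092] yaw 89.11 F [-0.  -0.3 -0.6] M [-0.015  0.009 -0.036] op 29.7 j6 -1.6
```

Accurate once settled. Descend and close in one call.

>>> {"op": "drive_tool", "data": {
  "increments": [
    {"delta_pos": [0,-0.3,12],"twist": 0},
    {"delta_pos": [0,-0.3,26],"twist": 0},
    {"delta_pos": [0,-0.3,34],"twist": 0},
    {"delta_pos": [0,-0.3,36.5],"twist": 0},
    {"delta_pos": [0,-0.3,36.5],"twist": 0},
    {"delta_pos": [0,-0.3,36.5],"twist": 0},
    {"delta_pos": [0,-0.3,36.5],"twist": 0},
    {"delta_pos": [0,-0.3,36.5],"twist": 0}
  ]
}}

```text
time: 9.8
tool_pos: [0.5615, 0.0403, 0.0735]
tool_rot: [[0.016, 1.0, 0.008], [1.0, -0.016, -0.005], [-0.005, 0.008, -1.0]]
contact_force: [-0.6, 0.2, -0.3]
opening: 0.352
```

>>> {"op": "drive_tool", "data": {
  "increments": [
    {"delta_pos": [0,0,0],"twist": 0},
    {"delta_pos": [0,0,0],"twist": 0},
    {"delta_pos": [0,0,0],"twist": 0},
    {"delta_pos": [0,0,0],"twist": 0},
    {"delta_pos": [0,0,0],"twist": 0}
  ],
  "claw": 0
}}

```text
time: 10.22
tool_pos: [0.5622, 0.0411, 0.0744]
tool_rot: [[0.016, 1.0, 0.009], [1.0, -0.016, -0.004], [-0.004, 0.009, -1.0]]
contact_force: [-1.2, 4.2, 5.9]
opening: 0.096
```

```bash
python3 -c "
from h import *
goto('NL',.0725)"
```

```text
NL delta [-0.5, -1.4, 1.9] twist -0.002 t 10.22
pos [0.5622 0.0411 0.0744] yaw 89.1 F [-1.2  4.2  5.9] M [0.787 0.059 0.045] op 8.2 j6 -1.6
```

>>> {"op": "drive_tool", "data": {
  "increments": [
    {"delta_pos": [0,0,0.4],"twist": 0.1},
    {"delta_pos": [0,0,0.8],"twist": 0.2},
    {"delta_pos": [0,0,1.2],"twist": 0.3},
    {"delta_pos": [0,0,1.6],"twist": 0.4},
    {"delta_pos": [0,0,2.1],"twist": 0.5},
    {"delta_pos": [0,0,2.5],"twist": 0.6},
    {"delta_pos": [0,0,2.9],"twist": 0.7},
    {"delta_pos": [0,0,3.3],"twist": 0.795},
    {"delta_pos": [0,0,3.3],"twist": 0.795},
    {"delta_pos": [0,0,3.3],"twist": 0.795}
  ]
}}

```text
time: 11.05
tool_pos: [0.5616, 0.0401, 0.0712]
tool_rot: [[0.723, 0.691, 0.008], [0.691, -0.723, -0.006], [0.002, 0.009, -1.0]]
contact_force: [-2.1, -2.6, 6.2]
opening: 0.102
```

```bash
python3 -c "
from h import *
goto('NL',.0692,.785)"
```

```text
NL delta [-0.2, -1.0, 2.0] twist -0.009 t 11.05
pos [0.5616 0.0401 0.0712] yaw 43.69 F [-2.1 -2.6  6.2] M [-0.519  0.624 -0.15 ] op 8.7 j6 -0.81
```

>>> {"op": "drive_tool", "data": {
  "increments": [
    {"delta_pos": [0,0,0],"twist": 0},
    {"delta_pos": [0,0,0],"twist": 0},
    {"delta_pos": [0,0,0],"twist": 0},
    {"delta_pos": [0,0,-30],"twist": 0},
    {"delta_pos": [0,0,-55],"twist": 0},
    {"delta_pos": [0,0,-60],"twist": 0},
    {"delta_pos": [0,0,-60],"twist": 0},
    {"delta_pos": [0,0,-60],"twist": 0},
    {"delta_pos": [0,0,-60],"twist": 0},
    {"delta_pos": [0,0,-60],"twist": 0}
  ],
  "claw": 30
}}

```text
time: 11.88
tool_pos: [0.5597, 0.0405, 0.1292]
tool_rot: [[0.723, 0.691, 0.004], [0.691, -0.723, -0.006], [-0.001, 0.007, -1.0]]
contact_force: [-0.6, -1.0, -0.0]
opening: 0.354
```

```bash
python3 -c "
from h import *
goto('FR',.13)"
```

```text
FR delta [-37.0, 131.3, 0.1] twist -0.188 t 11.88
pos [0.5597 0.0405 0.1292] yaw 43.7 F [-0.6 -1.  -0. ] M [-0.006  0.01   0.021] op 30.3 j6 -0.81
```

>>> {"op": "drive_tool", "data": {
  "increments": [
    {"delta_pos": [-8,30,-3],"twist": -0.05},
    {"delta_pos": [-17,65,-3],"twist": -0.1},
    {"delta_pos": [-27,100,0],"twist": -0.188},
    {"delta_pos": [-34,122,0],"twist": -0.188},
    {"delta_pos": [-37,131,10],"twist": -0.188},
    {"delta_pos": [-37,131.3,20],"twist": -0.188},
    {"delta_pos": [-37,131.3,20],"twist": -0.188},
    {"delta_pos": [-37,131.3,20],"twist": -0.188},
    {"delta_pos": [-37,131.3,20],"twist": -0.188},
    {"delta_pos": [-37,131.3,20],"twist": -0.188}
  ]
}}

```text
time: 12.72
tool_pos: [0.6233, -0.0787, 0.1101]
tool_rot: [[0.58, 0.815, 0.004], [0.815, -0.58, -0.005], [-0.002, 0.006, -1.0]]
contact_force: [0.4, 0.1, -0.9]
opening: 0.352
```

```bash
python3 -c "
from h import *
goto('FR',.0725)"
```

```text
FR delta [-0.8, 0.9, 37.6] twist 0.001 t 12.72
pos [ 0.6233 -0.0787  0.1101] yaw 54.57 F [ 0.4  0.1 -0.9] M [-0.032  0.024 -0.049] op 30.1 j6 -1.19
```

>>> {"op": "drive_tool", "data": {
  "increments": [
    {"delta_pos": [-0.5,0.6,12],"twist": 0},
    {"delta_pos": [-0.5,0.6,26],"twist": 0},
    {"delta_pos": [-0.5,0.6,34],"twist": 0},
    {"delta_pos": [-0.5,0.6,37.5],"twist": 0},
    {"delta_pos": [-0.5,0.6,37.5],"twist": 0},
    {"delta_pos": [-0.5,0.6,37.5],"twist": 0},
    {"delta_pos": [-0.5,0.6,37.5],"twist": 0},
    {"delta_pos": [-0.5,0.6,37.5],"twist": 0}
  ]
}}

```text
time: 13.38
tool_pos: [0.6243, -0.0799, 0.0733]
tool_rot: [[0.58, 0.815, 0.005], [0.815, -0.58, -0.006], [-0.002, 0.007, -1.0]]
contact_force: [-0.1, 0.5, 0.8]
opening: 0.349
```

>>> {"op": "drive_tool", "data": {
  "increments": [
    {"delta_pos": [0,0,0],"twist": 0},
    {"delta_pos": [0,0,0],"twist": 0},
    {"delta_pos": [0,0,0],"twist": 0},
    {"delta_pos": [0,0,0],"twist": 0},
    {"delta_pos": [0,0,0],"twist": 0}
  ],
  "claw": 0
}}

```text
time: 13.8
tool_pos: [0.6248, -0.0803, 0.0742]
tool_rot: [[0.58, 0.815, 0.006], [0.815, -0.58, -0.006], [-0.002, 0.009, -1.0]]
contact_force: [-1.6, -1.5, 3.4]
opening: 0.098
```

```bash
python3 -c "
from h import *
goto('FR',.0725)"
```

```text
FR delta [-0.4, -1.0, 1.7] twist 0.001 t 13.8
pos [ 0.6248 -0.0803  0.0742] yaw 54.57 F [-1.6 -1.5  3.4] M [-0.143  0.197  0.071] op 8.4 j6 -1.19
```

>>> {"op": "drive_tool", "data": {
  "increments": [
    {"delta_pos": [0,0,0.4],"twist": 0.1},
    {"delta_pos": [0,0,0.8],"twist": 0.2},
    {"delta_pos": [0,0,1.2],"twist": 0.3},
    {"delta_pos": [0,0,1.6],"twist": 0.4},
    {"delta_pos": [0,0,2.1],"twist": 0.5},
    {"delta_pos": [0,0,2.5],"twist": 0.6},
    {"delta_pos": [0,0,2.9],"twist": 0.7},
    {"delta_pos": [0,0,3.3],"twist": 0.795},
    {"delta_pos": [0,0,3.3],"twist": 0.795},
    {"delta_pos": [0,0,3.3],"twist": 0.795}
  ]
}}

```text
time: 14.63
tool_pos: [0.6236, -0.081, 0.071]
tool_rot: [[0.987, 0.159, 0.003], [0.159, -0.987, -0.007], [0.002, 0.008, -1.0]]
contact_force: [-4.1, -3.0, 4.5]
opening: 0.099
```

```bash
python3 -c "
from h import *
goto('FR',.0692,.785)"
```

```text
FR delta [0.2, -1.0, 1.8] twist -0.007 t 14.63
pos [ 0.6236 -0.081   0.071 ] yaw 9.15 F [-4.1 -3.   4.5] M [-0.551  0.823 -0.148] op 8.5 j6 -0.39
```

>>> {"op": "drive_tool", "data": {
  "increments": [
    {"delta_pos": [0,0,0],"twist": 0},
    {"delta_pos": [0,0,0],"twist": 0},
    {"delta_pos": [0,0,0],"twist": 0},
    {"delta_pos": [0,0,-30],"twist": 0},
    {"delta_pos": [0,0,-55],"twist": 0},
    {"delta_pos": [0,0,-60],"twist": 0},
    {"delta_pos": [0,0,-60],"twist": 0},
    {"delta_pos": [0,0,-60],"twist": 0},
    {"delta_pos": [0,0,-60],"twist": 0},
    {"delta_pos": [0,0,-60],"twist": 0}
  ],
  "claw": 30
}}

```text
time: 15.47
tool_pos: [0.622, -0.0801, 0.1287]
tool_rot: [[0.987, 0.159, -0.0], [0.159, -0.987, -0.006], [-0.001, 0.006, -1.0]]
contact_force: [0.1, -0.3, -0.6]
opening: 0.351
```

```bash
python3 - <<'E'
from h import *
from bench import viewer
goto('FL',.13,.79)
b=viewer.camera('side')['pixels'][140:240,240:360]
cv2.imwrite('pics/g3.png',cv2.resize(b,(720,600),interpolation=cv2.INTER_CUBIC))
E
```

```text
FL delta [48.3, -65.0, -1.7] twist 0.18 t 15.47
pos [ 0.622  -0.0801  0.1287] yaw 9.15 F [ 0.1 -0.3 -0.6] M [ 0.021  0.018 -0.064] op 30.0 j6 -0.39
```

View pics/g3.png

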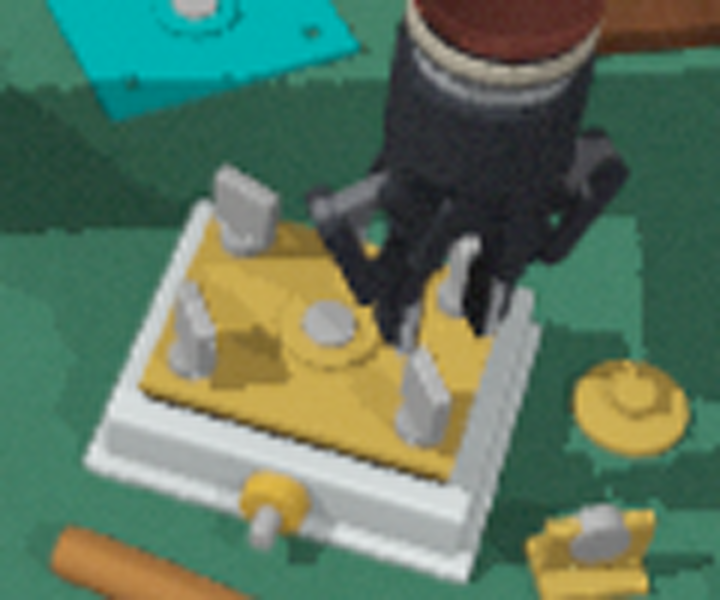

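>>> {"op": "drive_tool", "data": {
  "increments": [
    {"delta_pos": [15,-20,-3],"twist": 0.09},
    {"delta_pos": [35,-45,-2],"twist": 0.19},
    {"delta_pos": [45,-60,5],"twist": 0.18},
    {"delta_pos": [48.3,-65,12],"twist": 0.18},
    {"delta_pos": [48.3,-65,20],"twist": 0.18},
    {"delta_pos": [48.3,-65,20],"twist": 0.18},
    {"delta_pos": [48.3,-65,20],"twist": 0.18},
    {"delta_pos": [48.3,-65,20],"twist": 0.18},
    {"delta_pos": [48.3,-65,20],"twist": 0.18}
  ]
}}

```text
time: 16.27
tool_pos: [0.6594, -0.0096, 0.1088]
tool_rot: [[1.0, -0.022, 0.0], [-0.022, -1.0, -0.007], [0.001, 0.007, -1.0]]
contact_force: [0.8, 0.3, -1.2]
opening: 0.353
```

```bash
python3 -c "
from h import *
goto('FL',.069,.798)"
```

```text
FL delta [-0.2, -1.6, 39.8] twist 0.007 t 16.27
pos [ 0.6594 -0.0096  0.1088] yaw -1.23 F [ 0.8  0.3 -1.2] M [ 0.052  0.001 -0.067] op 30.2 j6 -0.09
```

>>> {"op": "drive_tool", "data": {
  "increments": [
    {"delta_pos": [-0.2,-1.3,12],"twist": 0.007},
    {"delta_pos": [-0.2,-1.3,26],"twist": 0.007},
    {"delta_pos": [-0.2,-1.3,36],"twist": 0.007},
    {"delta_pos": [-0.2,-1.3,40],"twist": 0.007},
    {"delta_pos": [-0.2,-1.3,40],"twist": 0.007},
    {"delta_pos": [-0.2,-1.3,40],"twist": 0.007},
    {"delta_pos": [-0.2,-1.3,40],"twist": 0.007},
    {"delta_pos": [-0.2,-1.3,40],"twist": 0.007}
  ]
}}

```text
time: 16.93
tool_pos: [0.66, -0.0086, 0.0696]
tool_rot: [[1.0, -0.028, 0.002], [-0.028, -1.0, -0.007], [0.002, 0.007, -1.0]]
contact_force: [-0.7, -0.3, -0.7]
opening: 0.353
```

>>> {"op": "drive_tool", "data": {
  "increments": [
    {"delta_pos": [0,0,0],"twist": 0},
    {"delta_pos": [0,0,0],"twist": 0},
    {"delta_pos": [0,0,0],"twist": 0},
    {"delta_pos": [0,0,0],"twist": 0},
    {"delta_pos": [0,0,0],"twist": 0}
  ],
  "claw": 0,
  "force": 110
}}

```text
time: 17.35
tool_pos: [0.659, -0.0086, 0.0707]
tool_rot: [[1.0, -0.029, -0.001], [-0.029, -1.0, -0.007], [-0.001, 0.007, -1.0]]
contact_force: [-4.5, 1.3, 5.4]
opening: 0.099
```

```bash
python3 -c "
from h import *
goto('FL',.069,.798)"
```

```text
FL delta [0.3, -0.3, 1.7] twist -0.0 t 17.35
pos [ 0.659  -0.0086  0.0707] yaw -1.64 F [-4.5  1.3  5.4] M [-0.003  0.781 -0.102] op 8.5 j6 -0.08
```

>>> {"op": "drive_tool", "data": {
  "increments": [
    {"delta_pos": [0,0,0.3],"twist": 0.07},
    {"delta_pos": [0,0,0.6],"twist": 0.14}
  ]
}}

```text
time: 17.52
tool_pos: [0.6588, -0.0086, 0.0703]
tool_rot: [[0.985, -0.17, -0.001], [-0.17, -0.985, -0.007], [0.0, 0.007, -1.0]]
contact_force: [-1.1, -0.3, 0.4]
opening: 0.094
```

```bash
cat >> h.py <<'E'
def m(k,turn0=0):
    from bench import env
    s=env.read_state(); R=np.array(s['tool_rot']); y=np.degrees(np.arctan2(R[1,0],R[0,0]))
    print('t',round(s['time'],2),'turn',round(np.radians(W[k][2]+90-y),3),'Mz',round(s['torque'][2],3),'F',np.round(s['contact_force'],1),'op',round(s['opening']*85.4,1),'pos',np.round(np.array(s['tool_pos'])*1e3,1),'e6',round(s['effort'][5],2))
E
python3 -c "
from h import *
m('FL')"
```

```text
t 17.52 turn 0.941 Mz 0.251 F [-1.1 -0.3  0.4] op 8.0 pos [658.8  -8.6  70.3] e6 -0.43
```

>>> {"op": "drive_tool", "data": {
  "increments": [
    {"delta_pos": [0,0,0.3],"twist": 0.07},
    {"delta_pos": [0,0,0.6],"twist": 0.14}
  ]
}}

```text
time: 17.68
tool_pos: [0.6587, -0.0086, 0.0697]
tool_rot: [[0.951, -0.309, -0.001], [-0.309, -0.951, -0.007], [0.001, 0.007, -1.0]]
contact_force: [-0.6, 0.2, -0.0]
opening: 0.094
```

```bash
python3 -c "
from h import *
m('FL')"
```

```text
t 17.68 turn 1.084 Mz 0.157 F [-0.6  0.2 -0. ] op 8.0 pos [658.7  -8.6  69.7] e6 -0.38
```

>>> {"op": "drive_tool", "data": {
  "increments": [
    {"delta_pos": [0,0,0.2],"twist": 0.04},
    {"delta_pos": [0,0,0.4],"twist": 0.08}
  ]
}}

```text
time: 17.85
tool_pos: [0.6586, -0.0085, 0.0694]
tool_rot: [[0.923, -0.385, -0.001], [-0.385, -0.923, -0.008], [0.002, 0.007, -1.0]]
contact_force: [-0.6, 0.0, -0.3]
opening: 0.089
```

```bash
python3 -c "
from h import *
m('FL')"
```

```text
t 17.85 turn 1.165 Mz 0.152 F [-0.6  0.  -0.3] op 7.6 pos [658.6  -8.5  69.4] e6 -0.13
```

>>> {"op": "drive_tool", "data": {
  "increments": [
    {"delta_pos": [0,0,0.2],"twist": 0.04},
    {"delta_pos": [0,0,0.4],"twist": 0.08}
  ]
}}

```text
time: 18.02
tool_pos: [0.6585, -0.0085, 0.0691]
tool_rot: [[0.889, -0.459, -0.001], [-0.459, -0.889, -0.008], [0.003, 0.007, -1.0]]
contact_force: [-0.5, 1.0, -0.8]
opening: 0.096
```

```bash
python3 -c "
from h import *
m('FL')"
```

```text
t 18.02 turn 1.246 Mz 0.189 F [-0.5  1.  -0.8] op 8.2 pos [658.5  -8.5  69.1] e6 -0.15
```

>>> {"op": "drive_tool", "data": {
  "increments": [
    {"delta_pos": [0,0,0.2],"twist": 0.04},
    {"delta_pos": [0,0,0.4],"twist": 0.08}
  ]
}}

```text
time: 18.18
tool_pos: [0.6585, -0.0084, 0.0688]
tool_rot: [[0.849, -0.529, -0.001], [-0.529, -0.849, -0.008], [0.004, 0.007, -1.0]]
contact_force: [0.0, -0.5, -0.5]
opening: 0.096
```

```bash
python3 -c "
from h import *
m('FL')"
```

```text
t 18.18 turn 1.327 Mz 0.183 F [ 0.  -0.5 -0.5] op 8.2 pos [658.5  -8.4  68.8] e6 -0.15
```

>>> {"op": "drive_tool", "data": {
  "increments": [
    {"delta_pos": [0,0,0.2],"twist": 0.04},
    {"delta_pos": [0,0,0.4],"twist": 0.08}
  ]
}}

```text
time: 18.35
tool_pos: [0.6583, -0.0084, 0.0684]
tool_rot: [[0.803, -0.596, -0.001], [-0.596, -0.803, -0.008], [0.004, 0.007, -1.0]]
contact_force: [0.5, 0.6, -0.8]
opening: 0.094
```

```bash
python3 -c "
from h import *
m('FL')"
```

```text
t 18.35 turn 1.408 Mz 0.189 F [ 0.5  0.6 -0.8] op 8.0 pos [658.3  -8.4  68.4] e6 -0.15
```

>>> {"op": "drive_tool", "data": {
  "increments": [
    {"delta_pos": [0,0,0.2],"twist": 0.04},
    {"delta_pos": [0,0,0.4],"twist": 0.08}
  ]
}}

```text
time: 18.52
tool_pos: [0.6583, -0.0084, 0.0681]
tool_rot: [[0.752, -0.659, -0.001], [-0.659, -0.752, -0.009], [0.005, 0.007, -1.0]]
contact_force: [-0.2, -0.7, 0.1]
opening: 0.095
```

```bash
python3 -c "
from h import *
m('FL')"
```

```text
t 18.52 turn 1.49 Mz 0.201 F [-0.2 -0.7  0.1] op 8.1 pos [658.3  -8.4  68.1] e6 -0.14
```

>>> {"op": "drive_tool", "data": {
  "increments": [
    {"delta_pos": [0,0,0.2],"twist": 0.04},
    {"delta_pos": [0,0,0.4],"twist": 0.08}
  ]
}}

```text
time: 18.68
tool_pos: [0.6582, -0.0083, 0.0678]
tool_rot: [[0.696, -0.718, -0.001], [-0.718, -0.696, -0.009], [0.005, 0.007, -1.0]]
contact_force: [-0.3, 0.1, 0.0]
opening: 0.094
```

```bash
python3 -c "
from h import *
m('FL')"
```

```text
t 18.68 turn 1.571 Mz 0.241 F [-0.3  0.1  0. ] op 8.0 pos [658.2  -8.3  67.8] e6 -0.14
```

>>> {"op": "drive_tool", "data": {
  "increments": [
    {"delta_pos": [0,0,0.2],"twist": 0.03},
    {"delta_pos": [0,0,0.3],"twist": 0.06}
  ]
}}

```text
time: 18.85
tool_pos: [0.6582, -0.0083, 0.0676]
tool_rot: [[0.651, -0.759, -0.001], [-0.759, -0.651, -0.009], [0.006, 0.007, -1.0]]
contact_force: [-0.5, 0.3, -0.2]
opening: 0.096
```

```bash
python3 -c "
from h import *
m('FL')"
```

```text
t 18.85 turn 1.631 Mz 0.188 F [-0.5  0.3 -0.2] op 8.2 pos [658.2  -8.3  67.6] e6 -0.01
```

>>> {"op": "drive_tool", "data": {
  "increments": [
    {"delta_pos": [0,0,0.2],"twist": 0.04},
    {"delta_pos": [0,0,0.4],"twist": 0.08}
  ]
}}

```text
time: 19.02
tool_pos: [0.6582, -0.0082, 0.0675]
tool_rot: [[0.588, -0.809, -0.001], [-0.809, -0.588, -0.009], [0.007, 0.006, -1.0]]
contact_force: [-0.8, -0.5, 1.1]
opening: 0.096
```

```bash
python3 -c "
from h import *
m('FL')
from bench import viewer
b=viewer.camera('side')['pixels'][140:240,240:360]
cv2.imwrite('pics/g4.png',cv2.resize(b,(720,600),interpolation=cv2.INTER_CUBIC))"
```

```text
t 19.02 turn 1.712 Mz 0.249 F [-0.8 -0.5  1.1] op 8.2 pos [658.2  -8.2  67.5] e6 -0.02
```

View pics/g4.png

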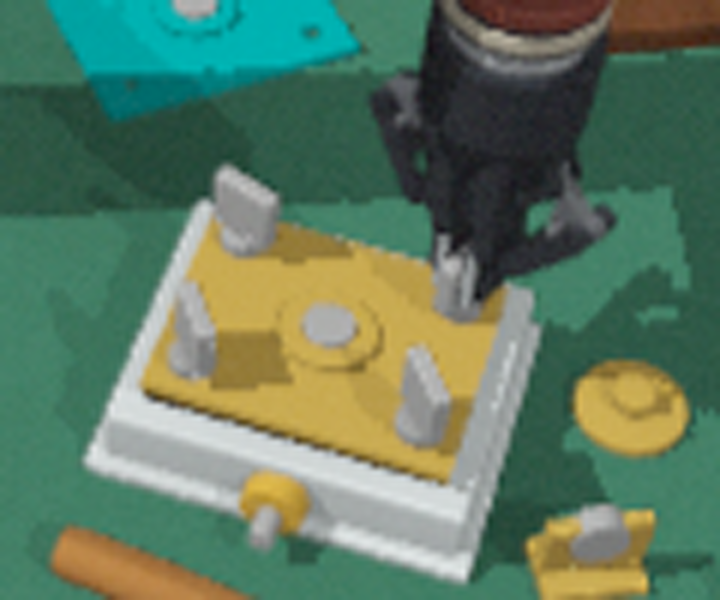

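>>> {"op": "drive_tool", "data": {
  "increments": [
    {"delta_pos": [0,0,0.2],"twist": 0.03},
    {"delta_pos": [0,0,0.3],"twist": 0.05}
  ]
}}

```text
time: 19.23
tool_pos: [0.6582, -0.0082, 0.0674]
tool_rot: [[0.546, -0.838, -0.001], [-0.838, -0.546, -0.009], [0.007, 0.006, -1.0]]
contact_force: [-0.2, 0.4, 0.1]
opening: 0.096
```

```bash
python3 -c "
from h import *
m('FL')"
```

```text
t 19.23 turn 1.763 Mz 0.311 F [-0.2  0.4  0.1] op 8.2 pos [658.2  -8.2  67.4] e6 0.24
```

>>> {"op": "drive_tool", "data": {
  "increments": [
    {"delta_pos": [0,0,0.1],"twist": 0.02},
    {"delta_pos": [0,0,0.2],"twist": 0.04}
  ]
}}

```text
time: 19.4
tool_pos: [0.6582, -0.0082, 0.0674]
tool_rot: [[0.512, -0.859, -0.001], [-0.859, -0.512, -0.01], [0.008, 0.006, -1.0]]
contact_force: [0.2, -0.9, 0.4]
opening: 0.094
```

```bash
python3 -c "
from h import *
m('FL')"
```

```text
t 19.4 turn 1.803 Mz 0.405 F [ 0.2 -0.9  0.4] op 8.1 pos [658.2  -8.2  67.4] e6 0.22
```

>>> {"op": "drive_tool", "data": {
  "increments": [
    {"delta_pos": [0,0,0.1],"twist": 0.02},
    {"delta_pos": [0,0,0.2],"twist": 0.04}
  ]
}}

```text
time: 19.57
tool_pos: [0.6582, -0.0081, 0.0673]
tool_rot: [[0.476, -0.88, -0.001], [-0.879, -0.476, -0.01], [0.008, 0.006, -1.0]]
contact_force: [-0.5, -0.1, 0.1]
opening: 0.096
```

```bash
python3 -c "
from h import *
m('FL')"
```

```text
t 19.57 turn 1.844 Mz 0.377 F [-0.5 -0.1  0.1] op 8.2 pos [658.2  -8.1  67.3] e6 0.27
```

>>> {"op": "drive_tool", "data": {
  "increments": [
    {"delta_pos": [0,0,0.1],"twist": 0.03}
  ]
}}

```text
time: 19.65
tool_pos: [0.6581, -0.0081, 0.0672]
tool_rot: [[0.448, -0.894, -0.001], [-0.894, -0.448, -0.01], [0.008, 0.006, -1.0]]
contact_force: [0.5, 0.4, -0.5]
opening: 0.093
```

```bash
python3 -c "
from h import *
m('FL')"
```

```text
t 19.65 turn 1.876 Mz 0.395 F [ 0.5  0.4 -0.5] op 8.0 pos [658.1  -8.1  67.2] e6 0.15
```

>>> {"op": "drive_tool", "data": {
  "increments": [
    {"delta_pos": [0,0,0.1],"twist": 0.02},
    {"delta_pos": [0,0,0.2],"twist": 0.04}
  ]
}}

```text
time: 19.82
tool_pos: [0.6581, -0.0081, 0.0672]
tool_rot: [[0.411, -0.912, -0.002], [-0.912, -0.411, -0.01], [0.008, 0.005, -1.0]]
contact_force: [-0.5, -0.4, 0.7]
opening: 0.098
```

```bash
python3 -c "
from h import *
m('FL')"
```

```text
t 19.82 turn 1.917 Mz 0.496 F [-0.5 -0.4  0.7] op 8.3 pos [658.1  -8.1  67.2] e6 0.34
```

>>> {"op": "drive_tool", "data": {
  "increments": [
    {"delta_pos": [0,0,0.1],"twist": 0.015},
    {"delta_pos": [0,0,0.1],"twist": 0.03}
  ]
}}

```text
time: 19.98
tool_pos: [0.6582, -0.008, 0.0672]
tool_rot: [[0.382, -0.924, -0.002], [-0.924, -0.382, -0.01], [0.008, 0.005, -1.0]]
contact_force: [0.5, 0.9, 1.2]
opening: 0.095
```

```bash
python3 -c "
from h import *
m('FL')"
```

```text
t 19.98 turn 1.948 Mz 0.525 F [0.5 0.9 1.2] op 8.1 pos [658.2  -8.   67.2] e6 0.4
```

>>> {"op": "drive_tool", "data": {
  "increments": [
    {"delta_pos": [0,0,0],"twist": 0.01},
    {"delta_pos": [0,0,0.1],"twist": 0.02}
  ]
}}

```text
time: 20.15
tool_pos: [0.6581, -0.008, 0.0671]
tool_rot: [[0.363, -0.932, -0.002], [-0.932, -0.363, -0.01], [0.009, 0.005, -1.0]]
contact_force: [-0.6, 0.4, 1.3]
opening: 0.097
```

```bash
python3 -c "
from h import *
m('FL')"
```

```text
t 20.15 turn 1.969 Mz 0.469 F [-0.6  0.4  1.3] op 8.3 pos [658.1  -8.   67.1] e6 0.47
```

>>> {"op": "drive_tool", "data": {
  "increments": [
    {"delta_pos": [0,0,0.1],"twist": 0.015},
    {"delta_pos": [0,0,0.1],"twist": 0.03}
  ]
}}

```text
time: 20.32
tool_pos: [0.6581, -0.008, 0.067]
tool_rot: [[0.334, -0.943, -0.002], [-0.943, -0.334, -0.01], [0.009, 0.005, -1.0]]
contact_force: [-1.0, 0.2, 0.8]
opening: 0.095
```

```bash
python3 -c "
from h import *
m('FL')"
```

```text
t 20.32 turn 2.0 Mz 0.591 F [-1.   0.2  0.8] op 8.1 pos [658.1  -8.   67. ] e6 0.44
```

>>> {"op": "drive_tool", "data": {
  "increments": [
    {"delta_pos": [0,0,0],"twist": 0},
    {"delta_pos": [0,0,0],"twist": 0},
    {"delta_pos": [0,0,0],"twist": 0},
    {"delta_pos": [0,0,-30],"twist": 0},
    {"delta_pos": [0,0,-58],"twist": 0},
    {"delta_pos": [0,0,-63],"twist": 0},
    {"delta_pos": [0,0,-63],"twist": 0},
    {"delta_pos": [0,0,-63],"twist": 0},
    {"delta_pos": [0,0,-63],"twist": 0}
  ],
  "claw": 30
}}

```text
time: 21.07
tool_pos: [0.657, -0.0073, 0.1283]
tool_rot: [[0.333, -0.943, -0.005], [-0.943, -0.333, -0.009], [0.007, 0.007, -1.0]]
contact_force: [-0.7, -0.7, -0.9]
opening: 0.351
```

```bash
python3 -c "
from h import *
goto('NR',.11,.795)"
```

```text
NR delta [-21.6, 132.0, 19.1] twist -1.373 t 21.07
pos [ 0.657  -0.0073  0.1283] yaw -70.53 F [-0.7 -0.7 -0.9] M [-0.04  -0.018  0.009] op 29.9 j6 1.12
```

>>> {"op": "drive_tool", "data": {
  "increments": [
    {"delta_pos": [-3,20,-2],"twist": -0.12},
    {"delta_pos": [-9,50,-2],"twist": -0.24},
    {"delta_pos": [-14,80,-1],"twist": -0.36},
    {"delta_pos": [-18,110,0],"twist": -0.48},
    {"delta_pos": [-21,126,0],"twist": -0.6},
    {"delta_pos": [-21.6,132,0],"twist": -0.72},
    {"delta_pos": [-21.6,132,0],"twist": -0.84},
    {"delta_pos": [-21.6,132,2],"twist": -0.96},
    {"delta_pos": [-21.6,132,6],"twist": -1.08},
    {"delta_pos": [-21.6,132,12],"twist": -1.2},
    {"delta_pos": [-21.6,132,17],"twist": -1.32},
    {"delta_pos": [-21.6,132,19],"twist": -1.373},
    {"delta_pos": [-21.6,132,19],"twist": -1.373},
    {"delta_pos": [-21.6,132,19],"twist": -1.373},
    {"delta_pos": [-21.6,132,19],"twist": -1.373}
  ]
}}

```text
time: 22.32
tool_pos: [0.5246, -0.031, 0.1093]
tool_rot: [[0.99, 0.14, -0.006], [0.14, -0.99, -0.009], [-0.007, 0.008, -1.0]]
contact_force: [-0.1, -0.4, 0.2]
opening: 0.348
```

```bash
python3 -c "
from h import *
goto('NR',.069,.795)"
```

```text
NR delta [0.8, -0.2, 40.3] twist -0.002 t 22.32
pos [ 0.5246 -0.031   0.1093] yaw 8.06 F [-0.1 -0.4  0.2] M [ 0.025 -0.038 -0.021] op 29.7 j6 -0.32
```

>>> {"op": "drive_tool", "data": {
  "increments": [
    {"delta_pos": [0.5,0,12],"twist": 0},
    {"delta_pos": [0.5,0,27],"twist": 0},
    {"delta_pos": [0.5,0,36],"twist": 0},
    {"delta_pos": [0.5,0,40],"twist": 0},
    {"delta_pos": [0.5,0,40],"twist": 0},
    {"delta_pos": [0.5,0,40],"twist": 0},
    {"delta_pos": [0.5,0,40],"twist": 0},
    {"delta_pos": [0.5,0,40],"twist": 0}
  ]
}}

```text
time: 22.98
tool_pos: [0.5257, -0.0314, 0.0701]
tool_rot: [[0.99, 0.14, -0.004], [0.14, -0.99, -0.009], [-0.006, 0.009, -1.0]]
contact_force: [-0.6, -0.3, 0.2]
opening: 0.357
```

>>> {"op": "drive_tool", "data": {
  "increments": [
    {"delta_pos": [0,0,0],"twist": 0},
    {"delta_pos": [0,0,0],"twist": 0},
    {"delta_pos": [0,0,0],"twist": 0},
    {"delta_pos": [0,0,0],"twist": 0},
    {"delta_pos": [0,0,0],"twist": 0}
  ],
  "claw": 0,
  "force": 110
}}

```text
time: 23.4
tool_pos: [0.5251, -0.0317, 0.0711]
tool_rot: [[0.99, 0.14, -0.006], [0.14, -0.99, -0.01], [-0.007, 0.009, -1.0]]
contact_force: [-4.4, -0.6, 6.0]
opening: 0.093
```

```bash
python3 -c "
from h import *
goto('NR',.069,.795);m('NR')"
```

```text
NR delta [0.2, -0.6, 2.1] twist -0.002 t 23.4
pos [ 0.5251 -0.0317  0.0711] yaw 8.06 F [-4.4 -0.6  6. ] M [-0.093  0.58  -0.028] op 8.0 j6 -0.32
t 23.4 turn 0.797 Mz -0.028 F [-4.4 -0.6  6. ] op 8.0 pos [525.1 -31.7  71.1] e6 -0.02
```

>>> {"op": "drive_tool", "data": {
  "increments": [
    {"delta_pos": [0,0,0.3],"twist": 0.07},
    {"delta_pos": [0,0,0.6],"twist": 0.14}
  ]
}}

```text
time: 23.57
tool_pos: [0.5248, -0.0318, 0.0707]
tool_rot: [[1.0, -0.002, -0.006], [-0.002, -1.0, -0.01], [-0.006, 0.01, -1.0]]
contact_force: [-1.1, 0.8, 0.7]
opening: 0.093
```

```bash
python3 -c "
from h import *
m('NR')"
```

```text
t 23.57 turn 0.939 Mz 0.127 F [-1.1  0.8  0.7] op 7.9 pos [524.8 -31.8  70.7] e6 -0.48
```

>>> {"op": "drive_tool", "data": {
  "increments": [
    {"delta_pos": [0,0,0.3],"twist": 0.07},
    {"delta_pos": [0,0,0.6],"twist": 0.14}
  ]
}}

```text
time: 23.73
tool_pos: [0.5246, -0.0318, 0.0701]
tool_rot: [[0.989, -0.145, -0.007], [-0.145, -0.989, -0.01], [-0.005, 0.011, -1.0]]
contact_force: [-1.0, -0.6, -0.0]
opening: 0.091
```

```bash
python3 -c "
from h import *
m('NR')"
```

```text
t 23.73 turn 1.082 Mz 0.14 F [-1.  -0.6 -0. ] op 7.8 pos [524.6 -31.8  70.1] e6 -0.43
```

>>> {"op": "drive_tool", "data": {
  "increments": [
    {"delta_pos": [0,0,0.3],"twist": 0.07},
    {"delta_pos": [0,0,0.6],"twist": 0.14},
    {"delta_pos": [0,0,0.8],"twist": 0.18}
  ]
}}

```text
time: 23.98
tool_pos: [0.5243, -0.0317, 0.0694]
tool_rot: [[0.947, -0.322, -0.007], [-0.322, -0.947, -0.01], [-0.003, 0.012, -1.0]]
contact_force: [-2.1, -0.6, -0.1]
opening: 0.096
```

```bash
python3 -c "
from h import *
m('NR')"
```

```text
t 23.98 turn 1.265 Mz 0.15 F [-2.1 -0.6 -0.1] op 8.2 pos [524.3 -31.7  69.4] e6 -0.05
```

>>> {"op": "drive_tool", "data": {
  "increments": [
    {"delta_pos": [0,0,0.2],"twist": 0.04},
    {"delta_pos": [0,0,0.4],"twist": 0.08}
  ]
}}

```text
time: 24.15
tool_pos: [0.5242, -0.0317, 0.0691]
tool_rot: [[0.917, -0.398, -0.007], [-0.398, -0.917, -0.01], [-0.002, 0.012, -1.0]]
contact_force: [-0.8, -0.7, -0.1]
opening: 0.098
```

```bash
python3 -c "
from h import *
m('NR')"
```

```text
t 24.15 turn 1.347 Mz 0.157 F [-0.8 -0.7 -0.1] op 8.4 pos [524.2 -31.7  69.1] e6 -0.18
```

>>> {"op": "drive_tool", "data": {
  "increments": [
    {"delta_pos": [0,0,0.2],"twist": 0.04},
    {"delta_pos": [0,0,0.4],"twist": 0.08}
  ]
}}

```text
time: 24.32
tool_pos: [0.524, -0.0316, 0.0687]
tool_rot: [[0.882, -0.471, -0.007], [-0.471, -0.882, -0.011], [-0.001, 0.013, -1.0]]
contact_force: [-0.1, 0.0, -1.1]
opening: 0.098
```

```bash
python3 -c "
from h import *
m('NR')"
```

```text
t 24.32 turn 1.428 Mz 0.106 F [-0.1  0.  -1.1] op 8.4 pos [524.  -31.6  68.7] e6 -0.18
```

Running torque here ≈0.14.

>>> {"op": "drive_tool", "data": {
  "increments": [
    {"delta_pos": [0,0,0.2],"twist": 0.04},
    {"delta_pos": [0,0,0.4],"twist": 0.08}
  ]
}}

```text
time: 24.48
tool_pos: [0.5239, -0.0316, 0.0684]
tool_rot: [[0.841, -0.541, -0.007], [-0.542, -0.841, -0.011], [-0.0, 0.013, -1.0]]
contact_force: [-0.6, -0.1, -0.3]
opening: 0.096
```

```bash
python3 -c "
from h import *
m('NR')"
```

```text
t 24.48 turn 1.51 Mz 0.175 F [-0.6 -0.1 -0.3] op 8.2 pos [523.9 -31.6  68.4] e6 -0.18
```

>>> {"op": "drive_tool", "data": {
  "increments": [
    {"delta_pos": [0,0,0.2],"twist": 0.04},
    {"delta_pos": [0,0,0.4],"twist": 0.08}
  ]
}}

```text
time: 24.65
tool_pos: [0.5238, -0.0315, 0.0681]
tool_rot: [[0.794, -0.608, -0.007], [-0.608, -0.794, -0.011], [0.001, 0.013, -1.0]]
contact_force: [-0.2, 0.3, 0.5]
opening: 0.095
```

```bash
python3 -c "
from h import *
m('NR')"
```

```text
t 24.65 turn 1.591 Mz 0.163 F [-0.2  0.3  0.5] op 8.1 pos [523.8 -31.5  68.1] e6 -0.17
```

>>> {"op": "drive_tool", "data": {
  "increments": [
    {"delta_pos": [0,0,0.2],"twist": 0.04},
    {"delta_pos": [0,0,0.4],"twist": 0.08}
  ]
}}

```text
time: 24.82
tool_pos: [0.5237, -0.0314, 0.0678]
tool_rot: [[0.742, -0.671, -0.007], [-0.671, -0.742, -0.011], [0.002, 0.013, -1.0]]
contact_force: [-0.1, 0.9, -0.4]
opening: 0.09
```

```bash
python3 -c "
from h import *
m('NR')"
```

```text
t 24.82 turn 1.672 Mz 0.093 F [-0.1  0.9 -0.4] op 7.7 pos [523.7 -31.4  67.8] e6 -0.16
```

>>> {"op": "drive_tool", "data": {
  "increments": [
    {"delta_pos": [0,0,0.2],"twist": 0.04},
    {"delta_pos": [0,0,0.4],"twist": 0.08}
  ]
}}

```text
time: 24.98
tool_pos: [0.5236, -0.0313, 0.0675]
tool_rot: [[0.685, -0.729, -0.007], [-0.729, -0.685, -0.011], [0.003, 0.012, -1.0]]
contact_force: [-0.2, 0.9, -0.0]
opening: 0.096
```

```bash
python3 -c "
from h import *
m('NR')"
```

```text
t 24.98 turn 1.754 Mz 0.157 F [-0.2  0.9 -0. ] op 8.2 pos [523.6 -31.3  67.5] e6 -0.15
```

>>> {"op": "drive_tool", "data": {
  "increments": [
    {"delta_pos": [0,0,0.2],"twist": 0.04},
    {"delta_pos": [0,0,0.3],"twist": 0.08}
  ]
}}

```text
time: 25.15
tool_pos: [0.5235, -0.0312, 0.0673]
tool_rot: [[0.623, -0.782, -0.007], [-0.782, -0.623, -0.011], [0.004, 0.012, -1.0]]
contact_force: [-0.6, 0.3, -0.1]
opening: 0.098
```

```bash
python3 -c "
from h import *
m('NR')"
```

```text
t 25.15 turn 1.835 Mz 0.258 F [-0.6  0.3 -0.1] op 8.4 pos [523.5 -31.2  67.3] e6 -0.09
```

>>> {"op": "drive_tool", "data": {
  "increments": [
    {"delta_pos": [0,0,0.1],"twist": 0.025},
    {"delta_pos": [0,0,0.2],"twist": 0.05}
  ]
}}

```text
time: 25.32
tool_pos: [0.5235, -0.0312, 0.0672]
tool_rot: [[0.583, -0.812, -0.007], [-0.812, -0.583, -0.011], [0.005, 0.012, -1.0]]
contact_force: [-0.6, -0.2, 0.4]
opening: 0.093
```

```bash
python3 -c "
from h import *
m('NR')"
```

```text
t 25.32 turn 1.885 Mz 0.321 F [-0.6 -0.2  0.4] op 8.0 pos [523.5 -31.2  67.2] e6 0.11
```

>>> {"op": "drive_tool", "data": {
  "increments": [
    {"delta_pos": [0,0,0.1],"twist": 0.025},
    {"delta_pos": [0,0,0.2],"twist": 0.05}
  ]
}}

```text
time: 25.48
tool_pos: [0.5234, -0.0311, 0.0672]
tool_rot: [[0.542, -0.84, -0.007], [-0.84, -0.542, -0.011], [0.005, 0.012, -1.0]]
contact_force: [-0.8, -0.1, 0.8]
opening: 0.093
```

```bash
python3 -c "
from h import *
m('NR')"
```

```text
t 25.48 turn 1.935 Mz 0.382 F [-0.8 -0.1  0.8] op 8.0 pos [523.4 -31.1  67.2] e6 0.18
```

>>> {"op": "drive_tool", "data": {
  "increments": [
    {"delta_pos": [0,0,0.1],"twist": 0.025},
    {"delta_pos": [0,0,0.2],"twist": 0.05}
  ]
}}

```text
time: 25.65
tool_pos: [0.5233, -0.0311, 0.0672]
tool_rot: [[0.5, -0.866, -0.007], [-0.866, -0.5, -0.011], [0.006, 0.012, -1.0]]
contact_force: [-0.8, 0.7, 0.5]
opening: 0.098
```

```bash
python3 -c "
from h import *
m('NR')"
```

```text
t 25.65 turn 1.984 Mz 0.444 F [-0.8  0.7  0.5] op 8.4 pos [523.3 -31.1  67.2] e6 0.26
```

>>> {"op": "drive_tool", "data": {
  "increments": [
    {"delta_pos": [0,0,0.1],"twist": 0.025},
    {"delta_pos": [0,0,0.1],"twist": 0.05}
  ]
}}

```text
time: 25.82
tool_pos: [0.5233, -0.031, 0.0672]
tool_rot: [[0.456, -0.89, -0.007], [-0.89, -0.456, -0.011], [0.007, 0.012, -1.0]]
contact_force: [-0.4, 0.2, -0.9]
opening: 0.092
```

```bash
python3 -c "
from h import *
m('NR')"
```

```text
t 25.82 turn 2.035 Mz 0.585 F [-0.4  0.2 -0.9] op 7.9 pos [523.3 -31.   67.2] e6 0.33
```

>>> {"op": "drive_tool", "data": {
  "increments": [
    {"delta_pos": [0,0,0],"twist": 0},
    {"delta_pos": [0,0,0],"twist": 0},
    {"delta_pos": [0,0,0],"twist": 0},
    {"delta_pos": [0,0,-30],"twist": 0},
    {"delta_pos": [0,0,-58],"twist": 0},
    {"delta_pos": [0,0,-63],"twist": 0},
    {"delta_pos": [0,0,-63],"twist": 0},
    {"delta_pos": [0,0,-63],"twist": 0},
    {"delta_pos": [0,0,-63],"twist": 0}
  ],
  "claw": 30
}}

```text
time: 26.57
tool_pos: [0.5226, -0.0301, 0.1288]
tool_rot: [[0.456, -0.89, -0.01], [-0.89, -0.456, -0.011], [0.005, 0.014, -1.0]]
contact_force: [-0.3, -1.0, -0.3]
opening: 0.353
```

```bash
python3 -c "
from h import *
goto('NL',.11,.794)"
```

```text
NL delta [-45.6, -66.5, 17.7] twist -1.86 t 26.57
pos [ 0.5226 -0.0301  0.1288] yaw -62.89 F [-0.3 -1.  -0.3] M [-0.022 -0.044  0.036] op 30.1 j6 0.92
```

>>> {"op": "drive_tool", "data": {
  "increments": [
    {"delta_pos": [-7,-10,-2],"twist": -0.12},
    {"delta_pos": [-18,-26,-2],"twist": -0.24},
    {"delta_pos": [-29,-42,-1],"twist": -0.36},
    {"delta_pos": [-40,-57,0],"twist": -0.48},
    {"delta_pos": [-45.6,-66.5,0],"twist": -0.6},
    {"delta_pos": [-45.6,-66.5,0],"twist": -0.72},
    {"delta_pos": [-45.6,-66.5,0],"twist": -0.84},
    {"delta_pos": [-45.6,-66.5,0],"twist": -0.96},
    {"delta_pos": [-45.6,-66.5,0],"twist": -1.08},
    {"delta_pos": [-45.6,-66.5,0],"twist": -1.2},
    {"delta_pos": [-45.6,-66.5,0],"twist": -1.32},
    {"delta_pos": [-45.6,-66.5,2],"twist": -1.44},
    {"delta_pos": [-45.6,-66.5,7],"twist": -1.56},
    {"delta_pos": [-45.6,-66.5,13],"twist": -1.68},
    {"delta_pos": [-45.6,-66.5,18],"twist": -1.8},
    {"delta_pos": [-45.6,-66.5,18],"twist": -1.86},
    {"delta_pos": [-45.6,-66.5,18],"twist": -1.86},
    {"delta_pos": [-45.6,-66.5,18],"twist": -1.86},
    {"delta_pos": [-45.6,-66.5,18],"twist": -1.86}
  ]
}}

```text
time: 28.15
tool_pos: [0.5602, 0.0406, 0.1088]
tool_rot: [[0.724, 0.69, -0.011], [0.689, -0.724, -0.011], [-0.016, 0.0, -1.0]]
contact_force: [-0.6, 0.7, 0.4]
opening: 0.348
```

```bash
python3 -c "
from h import *
goto('NL',.069,.794)"
```

```text
NL delta [1.0, 0.4, 39.8] twist -0.002 t 28.15
pos [0.5602 0.0406 0.1088] yaw 43.59 F [-0.6  0.7  0.4] M [ 0.105  0.035 -0.011] op 29.8 j6 -0.8
```

>>> {"op": "drive_tool", "data": {
  "increments": [
    {"delta_pos": [0.8,0.3,12],"twist": 0},
    {"delta_pos": [0.8,0.3,27],"twist": 0},
    {"delta_pos": [0.8,0.3,36],"twist": 0},
    {"delta_pos": [0.8,0.3,40],"twist": 0},
    {"delta_pos": [0.8,0.3,40],"twist": 0},
    {"delta_pos": [0.8,0.3,40],"twist": 0},
    {"delta_pos": [0.8,0.3,40],"twist": 0},
    {"delta_pos": [0.8,0.3,40],"twist": 0}
  ]
}}

```text
time: 28.82
tool_pos: [0.5614, 0.0405, 0.0696]
tool_rot: [[0.724, 0.689, -0.009], [0.689, -0.724, -0.011], [-0.014, 0.001, -1.0]]
contact_force: [0.3, -0.2, -0.7]
opening: 0.352
```

>>> {"op": "drive_tool", "data": {
  "increments": [
    {"delta_pos": [0,0,0],"twist": 0},
    {"delta_pos": [0,0,0],"twist": 0},
    {"delta_pos": [0,0,0],"twist": 0},
    {"delta_pos": [0,0,0],"twist": 0},
    {"delta_pos": [0,0,0],"twist": 0}
  ],
  "claw": 0,
  "force": 110
}}

```text
time: 29.23
tool_pos: [0.5618, 0.0401, 0.0708]
tool_rot: [[0.724, 0.69, -0.009], [0.689, -0.724, -0.012], [-0.014, 0.002, -1.0]]
contact_force: [-2.0, -1.1, 5.9]
opening: 0.099
```

```bash
python3 -c "
from h import *
goto('NL',.069,.795);m('NL')"
```

```text
NL delta [-0.4, -1.1, 1.8] twist -0.001 t 29.23
pos [0.5618 0.0401 0.0708] yaw 43.59 F [-2.  -1.1  5.9] M [-0.115  0.251  0.028] op 8.4 j6 -0.8
t 29.23 turn 0.796 Mz 0.028 F [-2.  -1.1  5.9] op 8.4 pos [561.8  40.1  70.8] e6 0.0
```

>>> {"op": "drive_tool", "data": {
  "increments": [
    {"delta_pos": [0,0,0.3],"twist": 0.07},
    {"delta_pos": [0,0,0.6],"twist": 0.14}
  ]
}}

```text
time: 29.4
tool_pos: [0.5616, 0.0399, 0.0703]
tool_rot: [[0.815, 0.579, -0.009], [0.579, -0.815, -0.012], [-0.014, 0.005, -1.0]]
contact_force: [-1.4, -1.3, 2.7]
opening: 0.097
```

```bash
python3 -c "
from h import *
m('NL')"
```

```text
t 29.4 turn 0.939 Mz 0.127 F [-1.4 -1.3  2.7] op 8.3 pos [561.6  39.9  70.3] e6 -0.49
```

>>> {"op": "drive_tool", "data": {
  "increments": [
    {"delta_pos": [0,0,0.3],"twist": 0.07},
    {"delta_pos": [0,0,0.6],"twist": 0.14}
  ]
}}

```text
time: 29.57
tool_pos: [0.5614, 0.0398, 0.0697]
tool_rot: [[0.889, 0.457, -0.009], [0.457, -0.889, -0.012], [-0.014, 0.007, -1.0]]
contact_force: [-1.3, -2.7, 1.9]
opening: 0.094
```

```bash
python3 -c "
from h import *
m('NL')"
```

```text
t 29.57 turn 1.082 Mz 0.097 F [-1.3 -2.7  1.9] op 8.0 pos [561.4  39.8  69.7] e6 -0.44
```

>>> {"op": "drive_tool", "data": {
  "increments": [
    {"delta_pos": [0,0,0.3],"twist": 0.07},
    {"delta_pos": [0,0,0.6],"twist": 0.14},
    {"delta_pos": [0,0,0.9],"twist": 0.21},
    {"delta_pos": [0,0,1.1],"twist": 0.25},
    {"delta_pos": [0,0,1.2],"twist": 0.29}
  ]
}}

```text
time: 29.98
tool_pos: [0.5608, 0.0396, 0.0685]
tool_rot: [[0.983, 0.182, -0.01], [0.182, -0.983, -0.012], [-0.012, 0.01, -1.0]]
contact_force: [-1.7, -1.6, 1.0]
opening: 0.096
```

```bash
python3 -c "
from h import *
m('NL')"
```

```text
t 29.98 turn 1.374 Mz 0.126 F [-1.7 -1.6  1. ] op 8.2 pos [560.8  39.6  68.5] e6 -0.2
```

>>> {"op": "drive_tool", "data": {
  "increments": [
    {"delta_pos": [0,0,0.2],"twist": 0.04},
    {"delta_pos": [0,0,0.4],"twist": 0.08}
  ]
}}

```text
time: 30.15
tool_pos: [0.5607, 0.0396, 0.0681]
tool_rot: [[0.995, 0.101, -0.01], [0.101, -0.995, -0.012], [-0.012, 0.011, -1.0]]
contact_force: [-2.0, 0.3, 2.9]
opening: 0.093
```

```bash
python3 -c "
from h import *
m('NL')"
```

```text
t 30.15 turn 1.456 Mz 0.103 F [-2.   0.3  2.9] op 8.0 pos [560.7  39.6  68.1] e6 -0.21
```

>>> {"op": "drive_tool", "data": {
  "increments": [
    {"delta_pos": [0,0,0.2],"twist": 0.04},
    {"delta_pos": [0,0,0.4],"twist": 0.08}
  ]
}}

```text
time: 30.32
tool_pos: [0.5605, 0.0395, 0.0678]
tool_rot: [[1.0, 0.02, -0.011], [0.019, -1.0, -0.012], [-0.011, 0.012, -1.0]]
contact_force: [-1.7, -0.3, 2.4]
opening: 0.093
```

```bash
python3 -c "
from h import *
m('NL')"
```

```text
t 30.32 turn 1.537 Mz 0.093 F [-1.7 -0.3  2.4] op 7.9 pos [560.5  39.5  67.8] e6 -0.21
```

>>> {"op": "drive_tool", "data": {
  "increments": [
    {"delta_pos": [0,0,0.2],"twist": 0.04},
    {"delta_pos": [0,0,0.4],"twist": 0.08}
  ]
}}

```text
time: 30.48
tool_pos: [0.5604, 0.0396, 0.0675]
tool_rot: [[0.998, -0.062, -0.011], [-0.062, -0.998, -0.012], [-0.01, 0.013, -1.0]]
contact_force: [-1.7, -0.8, 2.2]
opening: 0.096
```

```bash
python3 -c "
from h import *
m('NL')"
```

```text
t 30.48 turn 1.619 Mz 0.068 F [-1.7 -0.8  2.2] op 8.2 pos [560.4  39.6  67.5] e6 -0.21
```

Running ≈0.105 here.

>>> {"op": "drive_tool", "data": {
  "increments": [
    {"delta_pos": [0,0,0.2],"twist": 0.04},
    {"delta_pos": [0,0,0.4],"twist": 0.08}
  ]
}}

```text
time: 30.65
tool_pos: [0.5602, 0.0396, 0.0671]
tool_rot: [[0.99, -0.143, -0.011], [-0.144, -0.99, -0.012], [-0.009, 0.014, -1.0]]
contact_force: [-1.1, -1.5, 2.2]
opening: 0.095
```

```bash
python3 -c "
from h import *
m('NL')"
```

```text
t 30.65 turn 1.701 Mz 0.061 F [-1.1 -1.5  2.2] op 8.1 pos [560.2  39.6  67.1] e6 -0.21
```

>>> {"op": "drive_tool", "data": {
  "increments": [
    {"delta_pos": [0,0,0.2],"twist": 0.04},
    {"delta_pos": [0,0,0.4],"twist": 0.08}
  ]
}}

```text
time: 30.82
tool_pos: [0.5601, 0.0396, 0.067]
tool_rot: [[0.975, -0.224, -0.011], [-0.224, -0.975, -0.012], [-0.008, 0.014, -1.0]]
contact_force: [-2.0, -0.4, 3.9]
opening: 0.091
```

```bash
python3 -c "
from h import *
m('NL')"
```

```text
t 30.82 turn 1.782 Mz 0.17 F [-2.  -0.4  3.9] op 7.8 pos [560.1  39.6  67. ] e6 -0.12
```

>>> {"op": "drive_tool", "data": {
  "increments": [
    {"delta_pos": [0,0,0.1],"twist": 0.03},
    {"delta_pos": [0,0,0.2],"twist": 0.06}
  ]
}}

```text
time: 30.98
tool_pos: [0.5599, 0.0396, 0.0669]
tool_rot: [[0.959, -0.282, -0.011], [-0.282, -0.959, -0.012], [-0.007, 0.015, -1.0]]
contact_force: [-1.9, -0.5, 2.8]
opening: 0.089
```

```bash
python3 -c "
from h import *
m('NL')"
```

```text
t 30.98 turn 1.843 Mz 0.286 F [-1.9 -0.5  2.8] op 7.6 pos [559.9  39.6  66.9] e6 0.04
```

>>> {"op": "drive_tool", "data": {
  "increments": [
    {"delta_pos": [0,0,0.1],"twist": 0.03},
    {"delta_pos": [0,0,0.2],"twist": 0.05}
  ]
}}

```text
time: 31.15
tool_pos: [0.5598, 0.0396, 0.0669]
tool_rot: [[0.944, -0.33, -0.011], [-0.33, -0.944, -0.012], [-0.006, 0.015, -1.0]]
contact_force: [-2.3, -0.9, 2.5]
opening: 0.094
```

```bash
python3 -c "
from h import *
m('NL')"
```

```text
t 31.15 turn 1.893 Mz 0.379 F [-2.3 -0.9  2.5] op 8.0 pos [559.8  39.6  66.9] e6 0.25
```

>>> {"op": "drive_tool", "data": {
  "increments": [
    {"delta_pos": [0,0,0.1],"twist": 0.02},
    {"delta_pos": [0,0,0.2],"twist": 0.04}
  ]
}}

```text
time: 31.32
tool_pos: [0.5597, 0.0397, 0.0669]
tool_rot: [[0.93, -0.368, -0.011], [-0.368, -0.93, -0.013], [-0.006, 0.016, -1.0]]
contact_force: [-1.8, -0.4, 4.4]
opening: 0.095
```

```bash
python3 -c "
from h import *
m('NL')"
```

```text
t 31.32 turn 1.934 Mz 0.419 F [-1.8 -0.4  4.4] op 8.2 pos [559.7  39.7  66.9] e6 0.25
```

>>> {"op": "drive_tool", "data": {
  "increments": [
    {"delta_pos": [0,0,0.1],"twist": 0.015},
    {"delta_pos": [0,0,0.1],"twist": 0.03}
  ]
}}

```text
time: 31.48
tool_pos: [0.5597, 0.0397, 0.0669]
tool_rot: [[0.918, -0.397, -0.011], [-0.397, -0.918, -0.013], [-0.005, 0.016, -1.0]]
contact_force: [-2.6, -0.8, 2.2]
opening: 0.097
```

```bash
python3 -c "
from h import *
m('NL')"
```

```text
t 31.48 turn 1.965 Mz 0.468 F [-2.6 -0.8  2.2] op 8.3 pos [559.7  39.7  66.9] e6 0.35
```

>>> {"op": "drive_tool", "data": {
  "increments": [
    {"delta_pos": [0,0,0],"twist": 0},
    {"delta_pos": [0,0,0],"twist": 0},
    {"delta_pos": [0,0,0],"twist": 0},
    {"delta_pos": [0,0,-30],"twist": 0},
    {"delta_pos": [0,0,-58],"twist": 0},
    {"delta_pos": [0,0,-63],"twist": 0},
    {"delta_pos": [0,0,-63],"twist": 0},
    {"delta_pos": [0,0,-63],"twist": 0},
    {"delta_pos": [0,0,-63],"twist": 0}
  ],
  "claw": 30
}}

```text
time: 32.23
tool_pos: [0.5592, 0.0405, 0.1283]
tool_rot: [[0.918, -0.397, -0.014], [-0.397, -0.918, -0.012], [-0.008, 0.017, -1.0]]
contact_force: [-0.1, -0.2, -0.6]
opening: 0.351
```

```bash
python3 -c "
from h import *
goto('FR',.11,.7915)"
```

```text
FR delta [107.2, 84.7, 18.9] twist -0.568 t 32.23
pos [0.5592 0.0405 0.1283] yaw -23.38 F [-0.1 -0.2 -0.6] M [ 0.024 -0.005 -0.015] op 30.0 j6 0.37
```

>>> {"op": "drive_tool", "data": {
  "increments": [
    {"delta_pos": [18,14,-3],"twist": -0.12},
    {"delta_pos": [43,34,-3],"twist": -0.24},
    {"delta_pos": [70,55,-2],"twist": -0.36},
    {"delta_pos": [92,73,0],"twist": -0.48},
    {"delta_pos": [104,82,2],"twist": -0.568},
    {"delta_pos": [107.2,84.7,8],"twist": -0.568},
    {"delta_pos": [107.2,84.7,19],"twist": -0.568},
    {"delta_pos": [107.2,84.7,19],"twist": -0.568},
    {"delta_pos": [107.2,84.7,19],"twist": -0.568},
    {"delta_pos": [107.2,84.7,19],"twist": -0.568},
    {"delta_pos": [107.2,84.7,19],"twist": -0.568}
  ]
}}

```text
time: 33.15
tool_pos: [0.6234, -0.0789, 0.11]
tool_rot: [[0.987, 0.16, -0.014], [0.16, -0.987, -0.012], [-0.016, 0.01, -1.0]]
contact_force: [0.4, -0.4, 1.0]
opening: 0.349
```

```bash
python3 -c "
from h import *
goto('FR',.069,.7915)"
```

```text
FR delta [0.7, 0.7, 41.0] twist 0.001 t 33.15
pos [ 0.6234 -0.0789  0.11  ] yaw 9.2 F [ 0.4 -0.4  1. ] M [ 0.053 -0.045  0.025] op 29.8 j6 -0.38
```

>>> {"op": "drive_tool", "data": {
  "increments": [
    {"delta_pos": [0.5,0.7,12],"twist": 0},
    {"delta_pos": [0.5,0.7,27],"twist": 0},
    {"delta_pos": [0.5,0.7,36],"twist": 0},
    {"delta_pos": [0.5,0.7,41],"twist": 0},
    {"delta_pos": [0.5,0.7,41],"twist": 0},
    {"delta_pos": [0.5,0.7,41],"twist": 0},
    {"delta_pos": [0.5,0.7,41],"twist": 0},
    {"delta_pos": [0.5,0.7,41],"twist": 0}
  ]
}}

```text
time: 33.82
tool_pos: [0.6243, -0.0802, 0.0699]
tool_rot: [[0.987, 0.16, -0.013], [0.16, -0.987, -0.013], [-0.014, 0.011, -1.0]]
contact_force: [-0.3, -0.2, 0.9]
opening: 0.35
```

>>> {"op": "drive_tool", "data": {
  "increments": [
    {"delta_pos": [0,0,0],"twist": 0},
    {"delta_pos": [0,0,0],"twist": 0},
    {"delta_pos": [0,0,0],"twist": 0},
    {"delta_pos": [0,0,0],"twist": 0},
    {"delta_pos": [0,0,0],"twist": 0}
  ],
  "claw": 0,
  "force": 110
}}

```text
time: 34.23
tool_pos: [0.6236, -0.0806, 0.0711]
tool_rot: [[0.987, 0.16, -0.014], [0.16, -0.987, -0.013], [-0.016, 0.011, -1.0]]
contact_force: [-4.7, 0.1, 5.5]
opening: 0.094
```

```bash
python3 -c "
from h import *
goto('FR',.069,.7915);m('FR')"
```

```text
FR delta [0.2, -0.6, 2.1] twist 0.001 t 34.23
pos [ 0.6236 -0.0806  0.0711] yaw 9.2 F [-4.7  0.1  5.5] M [-0.079  0.494 -0.003] op 8.0 j6 -0.38
t 34.23 turn 0.791 Mz -0.003 F [-4.7  0.1  5.5] op 8.0 pos [623.6 -80.6  71.1] e6 -0.01
```

>>> {"op": "drive_tool", "data": {
  "increments": [
    {"delta_pos": [0,0,0.3],"twist": 0.07},
    {"delta_pos": [0,0,0.6],"twist": 0.14}
  ]
}}

```text
time: 34.4
tool_pos: [0.6233, -0.0806, 0.0707]
tool_rot: [[1.0, 0.018, -0.014], [0.018, -1.0, -0.013], [-0.015, 0.013, -1.0]]
contact_force: [-2.2, -0.3, -0.9]
opening: 0.089
```

```bash
python3 -c "
from h import *
m('FR')"
```

```text
t 34.4 turn 0.934 Mz 0.098 F [-2.2 -0.3 -0.9] op 7.6 pos [623.3 -80.6  70.7] e6 -0.48
```

>>> {"op": "drive_tool", "data": {
  "increments": [
    {"delta_pos": [0,0,0.3],"twist": 0.07},
    {"delta_pos": [0,0,0.6],"twist": 0.14}
  ]
}}

```text
time: 34.57
tool_pos: [0.6231, -0.0806, 0.0701]
tool_rot: [[0.992, -0.125, -0.015], [-0.125, -0.992, -0.013], [-0.013, 0.015, -1.0]]
contact_force: [-0.5, -0.5, -1.3]
opening: 0.096
```

```bash
python3 -c "
from h import *
m('FR')"
```

```text
t 34.57 turn 1.077 Mz 0.052 F [-0.5 -0.5 -1.3] op 8.2 pos [623.1 -80.6  70.1] e6 -0.43
```

>>> {"op": "drive_tool", "data": {
  "increments": [
    {"delta_pos": [0,0,0.3],"twist": 0.07},
    {"delta_pos": [0,0,0.5],"twist": 0.12},
    {"delta_pos": [0,0,0.7],"twist": 0.16},
    {"delta_pos": [0,0,0.9],"twist": 0.2}
  ]
}}

```text
time: 34.9
tool_pos: [0.6228, -0.0806, 0.0692]
tool_rot: [[0.947, -0.321, -0.015], [-0.322, -0.947, -0.013], [-0.01, 0.017, -1.0]]
contact_force: [-1.3, -1.0, -0.4]
opening: 0.094
```

```bash
python3 -c "
from h import *
m('FR')"
```

```text
t 34.9 turn 1.279 Mz 0.051 F [-1.3 -1.  -0.4] op 8.1 pos [622.8 -80.6  69.2] e6 -0.21
```

>>> {"op": "drive_tool", "data": {
  "increments": [
    {"delta_pos": [0,0,0.2],"twist": 0.04},
    {"delta_pos": [0,0,0.4],"twist": 0.08}
  ]
}}

```text
time: 35.07
tool_pos: [0.6227, -0.0806, 0.0689]
tool_rot: [[0.917, -0.398, -0.015], [-0.398, -0.917, -0.013], [-0.009, 0.018, -1.0]]
contact_force: [-1.1, 0.2, -0.4]
opening: 0.094
```

```bash
python3 -c "
from h import *
m('FR')"
```

```text
t 35.07 turn 1.36 Mz 0.168 F [-1.1  0.2 -0.4] op 8.1 pos [622.7 -80.6  68.9] e6 -0.2
```

>>> {"op": "drive_tool", "data": {
  "increments": [
    {"delta_pos": [0,0,0.2],"twist": 0.04},
    {"delta_pos": [0,0,0.4],"twist": 0.08}
  ]
}}

```text
time: 35.23
tool_pos: [0.6226, -0.0805, 0.0686]
tool_rot: [[0.882, -0.471, -0.015], [-0.471, -0.882, -0.013], [-0.007, 0.019, -1.0]]
contact_force: [-0.6, -0.0, -1.0]
opening: 0.09
```

```bash
python3 -c "
from h import *
m('FR')"
```

```text
t 35.23 turn 1.442 Mz 0.131 F [-0.6 -0.  -1. ] op 7.7 pos [622.6 -80.5  68.6] e6 -0.2
```

>>> {"op": "drive_tool", "data": {
  "increments": [
    {"delta_pos": [0,0,0.2],"twist": 0.04},
    {"delta_pos": [0,0,0.4],"twist": 0.08}
  ]
}}

```text
time: 35.4
tool_pos: [0.6225, -0.0805, 0.0683]
tool_rot: [[0.84, -0.542, -0.015], [-0.542, -0.84, -0.013], [-0.006, 0.019, -1.0]]
contact_force: [0.0, -0.4, -1.0]
opening: 0.092
```

```bash
python3 -c "
from h import *
m('FR')"
```

```text
t 35.4 turn 1.524 Mz 0.14 F [ 0.  -0.4 -1. ] op 7.9 pos [622.5 -80.5  68.3] e6 -0.2
```

>>> {"op": "drive_tool", "data": {
  "increments": [
    {"delta_pos": [0,0,0.2],"twist": 0.04},
    {"delta_pos": [0,0,0.4],"twist": 0.08}
  ]
}}

```text
time: 35.57
tool_pos: [0.6224, -0.0804, 0.0679]
tool_rot: [[0.793, -0.608, -0.015], [-0.609, -0.793, -0.013], [-0.004, 0.019, -1.0]]
contact_force: [-0.9, 0.4, -0.2]
opening: 0.097
```

```bash
python3 -c "
from h import *
m('FR')"
```

```text
t 35.57 turn 1.606 Mz 0.077 F [-0.9  0.4 -0.2] op 8.3 pos [622.4 -80.4  67.9] e6 -0.2
```

>>> {"op": "drive_tool", "data": {
  "increments": [
    {"delta_pos": [0,0,0.2],"twist": 0.04},
    {"delta_pos": [0,0,0.4],"twist": 0.08}
  ]
}}

```text
time: 35.73
tool_pos: [0.6223, -0.0803, 0.0676]
tool_rot: [[0.741, -0.671, -0.015], [-0.671, -0.741, -0.013], [-0.003, 0.019, -1.0]]
contact_force: [-1.3, 0.9, -0.8]
opening: 0.089
```

```bash
python3 -c "
from h import *
m('FR')"
```

```text
t 35.73 turn 1.687 Mz 0.135 F [-1.3  0.9 -0.8] op 7.6 pos [622.3 -80.3  67.6] e6 -0.2
```

>>> {"op": "drive_tool", "data": {
  "increments": [
    {"delta_pos": [0,0,0.2],"twist": 0.04},
    {"delta_pos": [0,0,0.4],"twist": 0.08}
  ]
}}

```text
time: 35.9
tool_pos: [0.6222, -0.0802, 0.0674]
tool_rot: [[0.684, -0.729, -0.015], [-0.729, -0.684, -0.013], [-0.001, 0.02, -1.0]]
contact_force: [-1.5, -0.1, 2.3]
opening: 0.09
```

```bash
python3 -c "
from h import *
m('FR')"
```

```text
t 35.9 turn 1.769 Mz 0.224 F [-1.5 -0.1  2.3] op 7.7 pos [622.2 -80.2  67.4] e6 -0.11
```

>>> {"op": "drive_tool", "data": {
  "increments": [
    {"delta_pos": [0,0,0.1],"twist": 0.03},
    {"delta_pos": [0,0,0.2],"twist": 0.06}
  ]
}}

```text
time: 36.07
tool_pos: [0.6221, -0.0802, 0.0674]
tool_rot: [[0.639, -0.769, -0.015], [-0.77, -0.638, -0.013], [0.0, 0.02, -1.0]]
contact_force: [-1.1, 0.4, -0.9]
opening: 0.093
```

```bash
python3 -c "
from h import *
m('FR')"
```

```text
t 36.07 turn 1.829 Mz 0.221 F [-1.1  0.4 -0.9] op 7.9 pos [622.1 -80.2  67.4] e6 0.07
```

>>> {"op": "drive_tool", "data": {
  "increments": [
    {"delta_pos": [0,0,0.1],"twist": 0.03},
    {"delta_pos": [0,0,0.2],"twist": 0.05}
  ]
}}

```text
time: 36.23
tool_pos: [0.6221, -0.0801, 0.0674]
tool_rot: [[0.599, -0.8, -0.015], [-0.801, -0.599, -0.013], [0.001, 0.02, -1.0]]
contact_force: [-1.4, 0.0, 1.0]
opening: 0.092
```

```bash
python3 -c "
from h import *
m('FR')"
```

```text
t 36.23 turn 1.879 Mz 0.402 F [-1.4  0.   1. ] op 7.8 pos [622.1 -80.1  67.4] e6 0.28
```

>>> {"op": "drive_tool", "data": {
  "increments": [
    {"delta_pos": [0,0,0.1],"twist": 0.02},
    {"delta_pos": [0,0,0.2],"twist": 0.04}
  ]
}}

```text
time: 36.4
tool_pos: [0.6221, -0.0801, 0.0674]
tool_rot: [[0.566, -0.824, -0.015], [-0.824, -0.566, -0.013], [0.002, 0.02, -1.0]]
contact_force: [-0.4, -0.4, -0.1]
opening: 0.093
```

```bash
python3 -c "
from h import *
m('FR')"
```

```text
t 36.4 turn 1.92 Mz 0.435 F [-0.4 -0.4 -0.1] op 7.9 pos [622.1 -80.1  67.4] e6 0.29
```

>>> {"op": "drive_tool", "data": {
  "increments": [
    {"delta_pos": [0,0,0.1],"twist": 0.015},
    {"delta_pos": [0,0,0.1],"twist": 0.03}
  ]
}}

```text
time: 36.57
tool_pos: [0.622, -0.08, 0.0674]
tool_rot: [[0.541, -0.841, -0.015], [-0.841, -0.54, -0.013], [0.003, 0.02, -1.0]]
contact_force: [-1.0, -0.1, 0.8]
opening: 0.089
```

```bash
python3 -c "
from h import *
m('FR')"
```

```text
t 36.57 turn 1.951 Mz 0.542 F [-1.  -0.1  0.8] op 7.6 pos [622.  -80.   67.4] e6 0.39
```

>>> {"op": "drive_tool", "data": {
  "increments": [
    {"delta_pos": [0,0,0],"twist": 0},
    {"delta_pos": [0,0,0],"twist": 0},
    {"delta_pos": [0,0,0],"twist": 0},
    {"delta_pos": [0,0,-30],"twist": 0},
    {"delta_pos": [0,0,-58],"twist": 0},
    {"delta_pos": [0,0,-63],"twist": 0},
    {"delta_pos": [0,0,-63],"twist": 0},
    {"delta_pos": [0,0,-63],"twist": 0},
    {"delta_pos": [0,0,-63],"twist": 0}
  ],
  "claw": 30
}}

```text
time: 37.32
tool_pos: [0.6218, -0.079, 0.1287]
tool_rot: [[0.54, -0.841, -0.018], [-0.841, -0.54, -0.012], [0.001, 0.022, -1.0]]
contact_force: [-1.0, 0.3, 0.1]
opening: 0.348
```

```bash
python3 -c "
from h import *
goto('FL',.11,2.0)
from bench import viewer
a=viewer.camera('side')['pixels'];b=a[140:240,240:360]
cv2.imwrite('pics/g5.png',cv2.resize(b,(720,600),interpolation=cv2.INTER_CUBIC))"
```

```text
FL delta [-39.2, -70.2, 17.2] twist 0.23 t 37.32
pos [ 0.6218 -0.079   0.1287] yaw -57.29 F [-1.   0.3  0.1] M [-0.019  0.002  0.012] op 29.7 j6 0.78
```

View pics/g5.png

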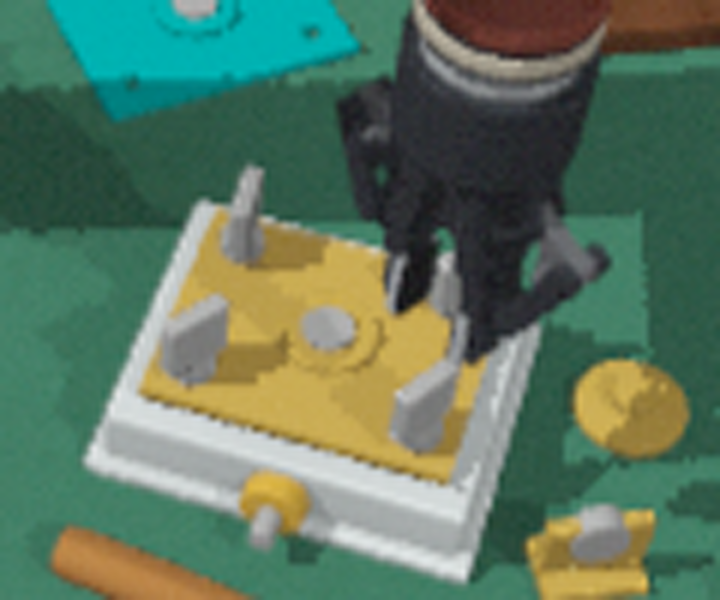

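>>> {"op": "drive_tool", "data": {
  "increments": [
    {"delta_pos": [-10,-18,-3],"twist": 0.1},
    {"delta_pos": [-24,-44,-3],"twist": 0.2},
    {"delta_pos": [-35,-63,0],"twist": 0.23},
    {"delta_pos": [-39.2,-70.2,8],"twist": 0.23},
    {"delta_pos": [-39.2,-70.2,17],"twist": 0.23},
    {"delta_pos": [-39.2,-70.2,17],"twist": 0.23},
    {"delta_pos": [-39.2,-70.2,17],"twist": 0.23},
    {"delta_pos": [-39.2,-70.2,17],"twist": 0.23},
    {"delta_pos": [-39.2,-70.2,17],"twist": 0.23}
  ]
}}

```text
time: 38.12
tool_pos: [0.6588, -0.0093, 0.1099]
tool_rot: [[0.333, -0.943, -0.019], [-0.943, -0.333, -0.012], [0.005, 0.022, -1.0]]
contact_force: [0.2, -0.2, 0.4]
opening: 0.351
```

```bash
python3 -c "
from h import *
goto('FL',.067,2.0)"
```

```text
FL delta [-1.1, -1.7, 42.8] twist -0.0 t 38.12
pos [ 0.6588 -0.0093  0.1099] yaw -70.52 F [ 0.2 -0.2  0.4] M [0.016 0.029 0.02 ] op 30.0 j6 1.12
```

>>> {"op": "drive_tool", "data": {
  "increments": [
    {"delta_pos": [-1,-1.4,12],"twist": 0},
    {"delta_pos": [-1,-1.4,27],"twist": 0},
    {"delta_pos": [-1,-1.4,38],"twist": 0},
    {"delta_pos": [-1,-1.4,43],"twist": 0},
    {"delta_pos": [-1,-1.4,43],"twist": 0},
    {"delta_pos": [-1,-1.4,43],"twist": 0},
    {"delta_pos": [-1,-1.4,43],"twist": 0},
    {"delta_pos": [-1,-1.4,43],"twist": 0}
  ]
}}

```text
time: 38.78
tool_pos: [0.6598, -0.0085, 0.0676]
tool_rot: [[0.334, -0.943, -0.017], [-0.943, -0.333, -0.012], [0.006, 0.02, -1.0]]
contact_force: [-0.5, -0.8, -0.1]
opening: 0.351
```

>>> {"op": "drive_tool", "data": {
  "increments": [
    {"delta_pos": [0,0,0],"twist": 0},
    {"delta_pos": [0,0,0],"twist": 0},
    {"delta_pos": [0,0,0],"twist": 0},
    {"delta_pos": [0,0,0],"twist": 0},
    {"delta_pos": [0,0,0],"twist": 0}
  ],
  "claw": 0,
  "force": 110
}}

```text
time: 39.2
tool_pos: [0.6602, -0.0073, 0.069]
tool_rot: [[0.334, -0.942, -0.016], [-0.942, -0.334, -0.011], [0.005, 0.019, -1.0]]
contact_force: [-2.6, 5.1, 6.2]
opening: 0.091
```

```bash
python3 -c "
from h import *
m('FL')"
```

```text
t 39.2 turn 2.0 Mz 0.36 F [-2.6  5.1  6.2] op 7.8 pos [660.2  -7.3  69. ] e6 0.36
```

>>> {"op": "drive_tool", "data": {
  "increments": [
    {"delta_pos": [0,0,0],"twist": 0.01},
    {"delta_pos": [0,0,0.1],"twist": 0.02}
  ]
}}

```text
time: 39.37
tool_pos: [0.6602, -0.0073, 0.069]
tool_rot: [[0.316, -0.949, -0.016], [-0.949, -0.316, -0.012], [0.006, 0.019, -1.0]]
contact_force: [-1.4, 1.4, 3.0]
opening: 0.094
```

```bash
python3 -c "
from h import *
m('FL')"
```

```text
t 39.37 turn 2.019 Mz 0.643 F [-1.4  1.4  3. ] op 8.0 pos [660.2  -7.3  69. ] e6 0.52
```

>>> {"op": "drive_tool", "data": {
  "increments": [
    {"delta_pos": [0,0,0],"twist": 0},
    {"delta_pos": [0,0,0],"twist": 0},
    {"delta_pos": [0,0,0],"twist": 0},
    {"delta_pos": [0,0,-30],"twist": 0},
    {"delta_pos": [0,0,-65],"twist": 0},
    {"delta_pos": [0,0,-105],"twist": 0},
    {"delta_pos": [0,0,-140],"twist": 0},
    {"delta_pos": [0,0,-150],"twist": 0},
    {"delta_pos": [0,0,-150],"twist": 0},
    {"delta_pos": [0,0,-150],"twist": 0},
    {"delta_pos": [0,0,-150],"twist": 0}
  ],
  "claw": 30
}}

```text
time: 40.28
tool_pos: [0.661, -0.0056, 0.2159]
tool_rot: [[0.316, -0.949, -0.021], [-0.949, -0.316, -0.011], [0.004, 0.023, -1.0]]
contact_force: [-0.8, 0.5, -0.2]
opening: 0.356
```

```bash
python3 -c "
from h import *
show()
from bench import viewer
a=viewer.camera('side')['pixels'];b=a[140:240,240:360]
cv2.imwrite('pics/g6.png',cv2.resize(b,(720,600),interpolation=cv2.INTER_CUBIC))
cv2.imwrite('pics/side9.png',a)"
```

```text
pos [ 0.661  -0.0056  0.2159] yaw -71.59 F [-0.8  0.5 -0.2] M [-0.041  0.018  0.054] op 30.4 j6 1.14
```

View pics/g6.png

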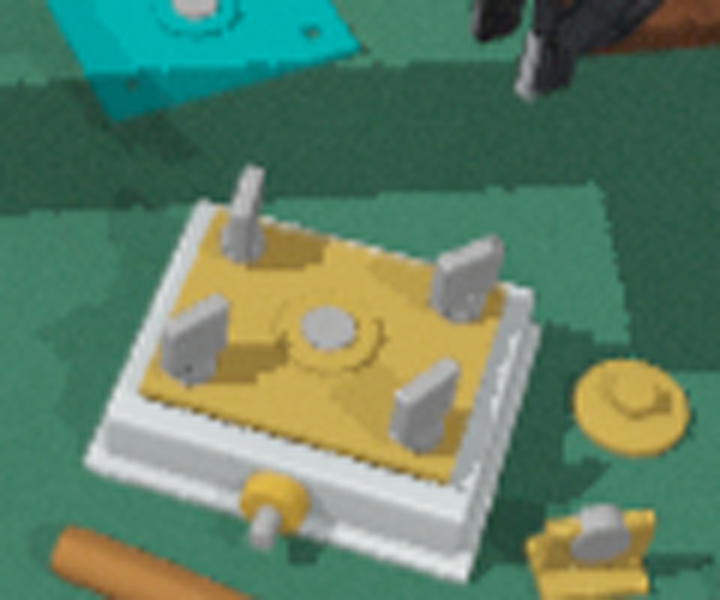

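View pics/side9.png

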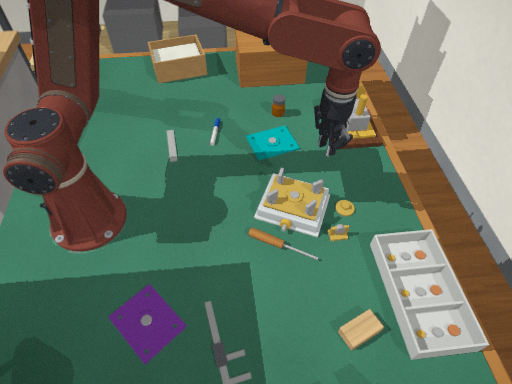

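The cover lies down evenly on the housing with no dark gap along its front edge (crop about (140,390)–(450,480)). All four wings are turned, the bystanders are where they were, and the gripper is clear.

```bash
python3 -c "
from bench import close_job
print(close_job())"
```

```text
the job is handed in; nothing more can be done
None
```

The cover is drawn down onto its gasket and all four wing screws are snug. The job was handed in at about 40 s of the 72 s allowed.

- **Order:** I named the screws by their place as seen from the robot, because the pictures do not show which end of the cover is +x. Both rounds went far-left, near-right (diagonally opposite), near-left, far-right.
- **First round:** each screw was turned about 0.79 rad clockwise.
- **Second round:** each screw was turned until its torque rose clearly above its own running level:

| Screw | Total turn (rad) | Running torque (N m) | Final torque above running (N m) |
|---|---|---|---|
| Far-left | 2.02 | 0.19 | about 0.40 |
| Near-right | 2.03 | 0.14 | about 0.40 |
| Near-left | 1.96 | 0.10 | about 0.37 |
| Far-right | 1.95 | 0.11 | about 0.38 |

- **Torque uncertainty:** single torque readings scatter by about 0.05 N m. The last reading on near-right came to 0.445 N m above running.
- **Far-left re-check:** I gripped this screw again after all the others and moved it 0.02 rad further. It was still tight. The single reading came to 0.45 N m above running, at the top of the snug range but below the overtight limit. The other three were not re-checked.
- **Final pictures:** the cover sits evenly on the housing with no visible gap, the other things on the bench look unmoved, and the gripper is clear.
- **Not measured:** I judged flatness only by eye from the side camera. I did not measure how far the cover tilted during the second round.

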